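Take the bottle caddy off its hook and make up a two-bottle set

TASK

Make up the two-bottle set: take the two-bay metal caddy down from the display stand, lifting its bail past the hook's tip and drawing it off without wrenching it, and set it upright in the middle of the black counter mat, lined up lengthwise with the mat. Then stand the stout round bottle and the square bottle from the stock tray upright in it, one in each bay (either way round). Set things down rather than dropping them, knock nothing over, and leave all the other goods and the round basket where they are.

Things in the scene. Friction and masses are not known exactly. Their poses are not given: they have to be found in the camera images.
- caddy: Empty two-bay bottle caddy of sheet metal, 153 (x) by 98 mm (y), about 0.36 kg; walls 48 mm high, walls and floor 3 mm thick. A cross wall at x = 0 parts the bays, each 72 (x) by 92 mm (y) inside, centred at x = +37.5 and -37.5 mm. Wire bail over its middle. Origin: centre of the underside; z up. It hangs on stand, its x nearly along the stand's x, underside 30 mm above the counter.
- caddy_bail (a point): Middle of the bail, 132 mm above the caddy's underside; axes as the caddy's. The bail is 7 mm wire in the caddy's y-z plane: legs at y = +/-47.5 mm, level top bar along y with its centre 126 mm above the underside, kinked up to 132 mm in the middle 12 mm, where it rests on the hook.
- grip_left (a point): Centre of the black grip sleeve on the bail at the caddy's y = +31 mm, 126 mm above the underside: 12 (x) by 30 (y) by 16 mm (z). The caddy can be carried by one sleeve, pinched along x from above. Axes as the caddy's.
- grip_right (a point): Centre of the same sleeve at the caddy's y = -31 mm, 126 mm above the underside. Axes as the caddy's.
- stand: Display stand, fixed, with one deep upturned hook, open towards its -x, which carries the caddy. Base plate 120 mm wide (y), 8 mm thick, x = -55 to +145 mm; post 8 mm thick, 191 mm high at x = +130 mm; from its top an 8 mm bar slopes down towards -x to the level valley (x = +15 to -14 mm) and turns up to the tip at x = -22 mm. Origin: on the counter under the valley; z up.
- hook_valley (a point): Centre of the hook bar (8 mm thick) in the valley, 155 mm above the counter; axes as the stand's. To come off, the caddy must rise 34 mm or more (but under 65 mm, or its rim meets the hook bar from beneath), then move to the stand's -x: after 40 mm the bail is past the tip, after 110 mm the whole caddy, which may then rise freely.
- hook_tip (a point): Upper end of the hook's tip, 193 mm above the counter; axes as the stand's.
- other_stand: A second stand of just the same shape, with the round basket on its hook; not part of the job. Origin and axes as for stand. Fixed.
- round_basket: Round one-bay metal basket, 100 mm across and 55 mm high, with the same bail and sleeves as the caddy, hanging on the other stand; it stays there. Origin: centre of the underside; z up.
- mat: Black rubber counter mat, 210 mm (x) by 150 mm (y), 3 mm thick, fixed. Origin: centre of its underside, on the counter; z up.
- tray: Wooden stock tray, 210 mm (x) by 175 mm (y), walls 24 mm high and 5 mm thick, floor 5 mm thick, fixed. The two bottles wanted and three other goods stand in it in varying places, about 58 to 88 mm apart. Origin: centre of its underside; z up.
- round_bottle: The stout round bottle: white, 52 mm across up to 80 mm, shoulder up to 94 mm, then a round grey cap 36 mm across up to the top at 135 mm; about 0.22 kg. Stands upright in the tray. Origin: centre of the underside; z up.
- square_bottle: The square bottle: white body 46 by 46 mm up to 76 mm, a neck 30 mm square, then a square grey cap 34 by 34 mm from 84 to 125 mm (the top), its faces square to the bottle's x and y; about 0.20 kg. Stands upright in the tray. Origin: centre of the underside; z up.
- slim_bottle: bystander in the tray: slim round white bottle 38 mm across and 150 mm high, cap 26 mm across. Origin: underside centre.
- tub: bystander in the tray: low round white tub, lid 66 mm across, 56 mm high. Origin: underside centre.
- carton: bystander in the tray: upright white and blue carton 50 mm (x) by 38 mm (y) by 115 mm high. Origin: underside centre.
- soap_box: bystander near the robot: flat carton 60 by 95 by 35 mm high. Origin: underside centre.
- cream_tin: bystander near the robot: round tin 82 mm across, 36 mm high. Origin: underside centre.
- pump_bottle: bystander at the back: pump bottle 62 mm across, 177 mm high. Origin: underside centre.
- glass_jar: bystander at the back: amber jar 72 mm across, 100 mm high. Origin: underside centre.

How it is judged:
On the way, in this order (a step that is already met when the one before it is completed fails the run):
1. the caddy has been lifted past the hook's tip and taken clear of the hook (bail at least 50 mm away from the hook's valley, seen from above) (horizontal distance between caddy_bail and hook_valley above 0.05 m), for 0.1 s.
2. the empty caddy stands on the mat, in its middle and lined up with it, and has been let go (horizontal distance between caddy and mat below 0.03 m and angle between the x axis of caddy and the x axis of mat, either way round below 0.26 rad and angle between caddy's own z axis and vertical below 0.06 rad and z of caddy in the frame of mat between 0 and 0.006 m and contact force between the fingers and caddy below 0.05 N and linear speed of caddy below 0.03 m/s and horizontal distance between each of round_bottle, square_bottle and caddy above 0.08 m), for 0.2 s.
At the end, for the whole second after the job is handed in: The caddy stands upright and at rest on the mat, its centre within 30 mm of the mat's centre and its length within 15 degrees of the mat's length; the round bottle and the square bottle stand at rest on its floor, one in each bay, leaning less than 8 degrees; all is let go (horizontal distance between caddy and mat below 0.03 m and angle between the x axis of caddy and the x axis of mat, either way round below 0.26 rad and angle between caddy's own z axis and vertical below 0.06 rad and z of caddy in the frame of mat between 0 and 0.006 m and z of round_bottle in the frame of caddy between 0 and 0.008 m and y of round_bottle in the frame of caddy between -0.04 and 0.04 m and angle between each of round_bottle, square_bottle's own z axis and vertical below 0.15 rad and z of square_bottle in the frame of caddy between 0 and 0.008 m and y of square_bottle in the frame of caddy between -0.04 and 0.04 m and ((x of round_bottle in the frame of caddy between 0.01 and 0.07 m and x of square_bottle in the frame of caddy between -0.07 and -0.01 m) or (x of square_bottle in the frame of caddy between 0.01 and 0.07 m and x of round_bottle in the frame of caddy between -0.07 and -0.01 m)) and linear speed of each of caddy, round_bottle, square_bottle below 0.02 m/s); the robot touches nothing.
It fails at once if a bystander is pushed more than 40 mm or tipped over (distance of any of slim_bottle, tub, carton, soap_box, cream_tin, pump_bottle, glass_jar from where it was at the start of the episode above 0.04 m or angle between any of slim_bottle, tub, carton, soap_box, cream_tin, pump_bottle, glass_jar's own z axis and vertical above 0.5 rad).
It fails at once if the round basket is pulled about (its underside moved more than 50 mm) or taken off its hook (distance of round_basket from where it was at the start of the episode above 0.05 m).
It fails at once if a bottle of the set is knocked over (leans more than 35 degrees) (angle between any of round_bottle, square_bottle's own z axis and vertical above 0.61 rad).
It fails at once if the caddy is wrenched against its stand (more than 40 N) (contact force between caddy and stand above 40 N).
It fails at once if the caddy or a bottle is let fall (moves faster than 0.6 m/s with no finger touching it, a drop of about 20 mm) ((linear speed of caddy above 0.6 m/s and contact force between the fingers and caddy below 0.05 N) or (linear speed of round_bottle above 0.6 m/s and contact force between the fingers and round_bottle below 0.05 N) or (linear speed of square_bottle above 0.6 m/s and contact force between the fingers and square_bottle below 0.05 N)).
It also fails if it takes over 72 s, if anything falls off the work surface, if the arm or the gripper's body presses on something with over 40 N, if the wrist force passes 120 N, or if a joint passes its speed limit or range.

ROBOT

A 6-joint arm with a two-finger parallel gripper is mounted at the origin on the work surface. World frame = base frame: x ahead of the robot, y to its left, z up, the work surface at z = 0. Lengths are in m, angles in rad, forces in N, time in s.
With the tool pointing down it reaches from about 0.35 to 0.975 m from the base axis. Payload 4.9 kg.
Tool frame: the origin (TCP) lies midway between the tips of the shut fingers; the grasp point (between the pads) lies 19 mm behind it; z points along the fingers, y is the direction in which the jaws open and shut (so a half turn about z gives the same grasp; the last joint's range is limited). The gripper opens to 85 mm and grips with 20 to 120 N. Pads are 22 mm wide; open, the fingers measure 114 mm over their backs; the gripper's body (76 mm by 85 mm) begins 54 mm behind the grasp point. The pads swing forward as they close: fully open they stand 13 mm farther back than shut.
Start: joints at [-1.426, 0.053, 1.613, -0, 1.476, -0.119], TCP at [0.163, -0.603, 0.203] pointing down, gripper open.
Joint ranges: [-3.01, 3.01], [-1.01, 2.22], [0.06, 2.58], [-1.02, 4.17], [0.09, 2.62], [-3.14, 3.14]. Speed limits (rad/s): [2.57, 2.57, 3.14, 3.14, 3.14, 3.14].

INTERFACE

Orientations are given as a rotation vector (axis times angle).
In Python, from station import ctrl gives the robot as it stands.
- The arm moves only by the tool drive_tool, never from a script. Its argument "moves" is one flat list of numbers, 7 for each row, row after row: the turn, a rotation vector about the world's x, y, z in degrees, then the shift along the world's x, y, z in m, then the closure, from 0 (fully open) to 1 (shut). A call has exactly 5 rows; each row shifts and turns the commanded pose from where the row before left it; what a row does not reach is not made up. A row lasts 1/8 s, in which the tool goes at most 62.5 mm and 10.7 degrees, less where a joint would pass 70% of its speed; a pose out of reach is approached as far as the arm can. A call is refused whole if a number of a shift passes 0.0625 or a number of a turn 10.7, either way. A call with a gripper value outside its range is refused whole. The fingers move at their own pace and stop on an object; "newtons" is the grip in N (left out, the last holds). Time passes only in rows, so rows that do not move let the fingers close, or fill a call up. It gives the time, the measured TCP pose, the force and the opening at its end, in the units of the state.
- ctrl.get_obs(): the state, without advancing time (a new reading comes with each control period).
- ctrl.get_image(name): name is "scene" or "top" or "wrist"; returns the picture (384x512x3 uint8, red, green, blue); there is no depth.
- ctrl.get_calibration(name): a dict with "fx", "fy", "cx", "cy" (pixels), "rvec" (rotation vector, rad) and "tvec" (3), from world to camera coordinates, as OpenCV has them; the wrist camera has in their place "T_tool_cam" (4x4, takes a point from camera to tool coordinates, whose origin is the TCP and whose axes are the flange's). Camera axes: x right, y down, z forward; pixel columns grow to the right and rows downward; lengths in m; the calibration is good to about 2 mm. The wrist camera is an equidistant fisheye: a pixel r from the principal point sees the ray r / f radians off the axis. A picture is of the moment at which its call begins: read the wrist's pose just before it. get_calibration takes no time and is no camera call.
- ctrl.finish_job(): hands the job in, once; it reports no verdict.
The state is a dict: "t": time; "q": joint angles; "dq": joint speeds; "effort": joint torques, N m; "tool_pos": TCP position; "tool_rot": TCP orientation; "contact_force": force on the tool from outside, world axes, zero at the start; "wrist_torque": the same for the moment, N m; "opening": finger opening in m.
Only numpy, scipy, OpenCV 4.12 (cv2) and the standard library are available. Lean on these libraries where they do the work, as an engineer would, in place of code of your own. Each camera call takes 0.05 s, during which the arm holds its last target.

## Working session

There is one attempt and no reset: what is moved stays moved. The work goes in short steps, Python scripts to look and compute and a tool call to move; the robot and the scene stay as the last step left them, time stands still between calls to the robot, and variables do not carry over. Pictures are saved under pics/ and viewed, and the job is handed in when it is done.

Besides the shell and the picture viewer there is one more tool, called after "Call:" as name(argument=value, ...) on one line, values as JSON. drive_tool: Moves the arm, as the interface text tells. Its arguments: {"type":"object","properties":{"moves":{"type":"array","items":{"type":"number"}},"newtons":{"type":"number"}},"required":["moves"]}

```bash
mkdir -p pics; ls
python3 - <<'E'
from station import ctrl
import cv2
o=ctrl.get_obs();print(o['t'],o['tool_pos'],o['tool_rot'],o['opening'])
for n in ['scene','top']:
    im=ctrl.get_image(n);cv2.imwrite(f'pics/{n}0.png',cv2.cvtColor(im,cv2.COLOR_RGB2BGR))
for n in ['scene','top','wrist']: print(n,ctrl.get_calibration(n))
E
```

```text
pics
0.0 [ 0.16287316 -0.60269772  0.20166619] [-3.11227096e+00 -4.12928509e-01  4.08752015e-05] 0.08535224823922817
scene {'fx': 481.64952356239917, 'fy': 481.64952356239917, 'cx': 257.61384193337176, 'cy': 190.02921992218737, 'rvec': array([ 1.00112436,  2.36093293, -1.12433333]), 'tvec': array([ 0.40036451, -0.14278541,  1.56644816])}
top {'fx': 472.217223175391, 'fy': 472.217223175391, 'cx': 251.30799599474616, 'cy': 195.13305195039513, 'rvec': array([ 2.14710223, -2.18970949,  0.14720482]), 'tvec': array([0.00361653, 0.57044976, 1.3249079 ])}
wrist {'fx': 297.3186396354542, 'fy': 297.3186396354542, 'cx': 254.02093617346776, 'cy': 192.57840737408486, 'T_tool_cam': array([[ 1.00276194e-03, -9.48612006e-01, -3.16439973e-01,
         8.13018079e-02],
       [ 9.99999443e-01,  1.05531730e-03,  5.29239434e-06,
         3.96076446e-04],
       [ 3.28924147e-04, -3.16439802e-01,  9.48612536e-01,
        -1.70061251e-01],
       [ 0.00000000e+00,  0.00000000e+00,  0.00000000e+00,
         1.00000000e+00]])}
```

View pics/scene0.png

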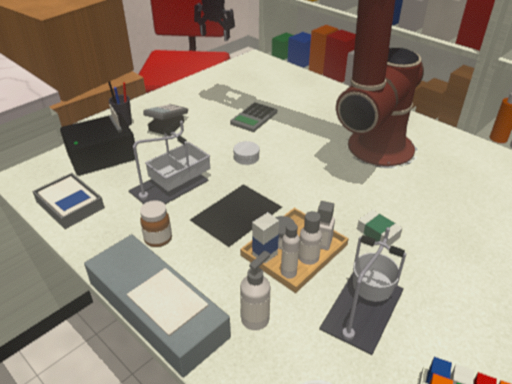

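View pics/top0.png

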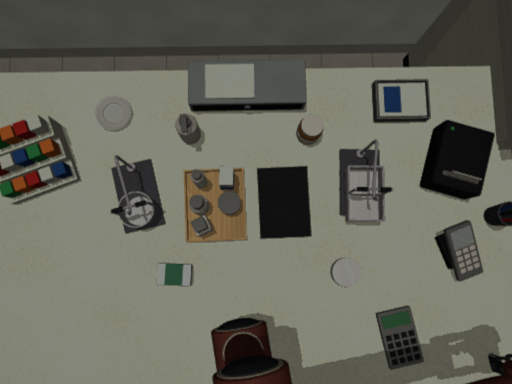

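```bash
cat > h.py <<'E'
import cv2,numpy as np
from station import ctrl
def proj(n,p):
    c=ctrl.get_calibration(n);K=np.array([[c['fx'],0,c['cx']],[0,c['fy'],c['cy']],[0,0,1.]])
    return cv2.projectPoints(np.array(p,float).reshape(-1,3),c['rvec'],c['tvec'],K,None)[0].reshape(-1,2)
def pix(n,u,v,z):
    c=ctrl.get_calibration(n);R=cv2.Rodrigues(c['rvec'])[0];C=-R.T@c['tvec']
    d=R.T@np.array([(u-c['cx'])/c['fx'],(v-c['cy'])/c['fy'],1.]);return C+d*(z-C[2])/d[2]
def crop(src,dst,x0,y0,w,h,s):
    im=cv2.imread(src)[y0:y0+h,x0:x0+w];cv2.imwrite(dst,cv2.resize(im,None,fx=s,fy=s,interpolation=cv2.INTER_CUBIC))
E
python3 - <<'E'
from h import *
crop('pics/top0.png','pics/t_a.png',320,130,90,100,6)
crop('pics/top0.png','pics/t_b.png',175,155,145,95,5)
crop('pics/scene0.png','pics/s_a.png',120,90,110,120,5)
crop('pics/scene0.png','pics/s_b.png',230,190,130,105,6)
E
```

```text
(no output)
```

View pics/t_a.png

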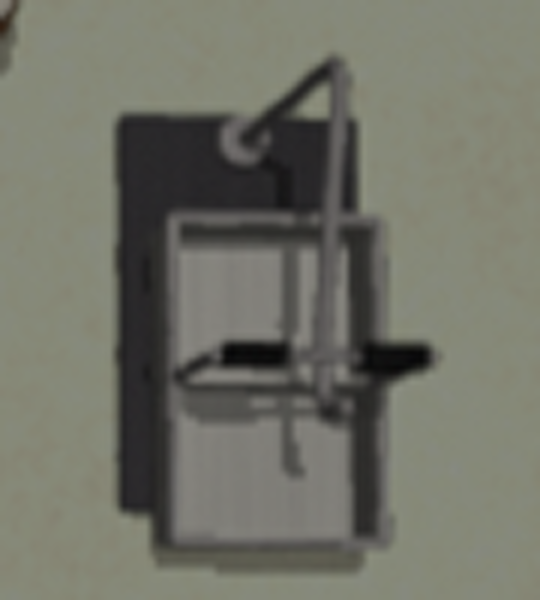

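View pics/t_b.png

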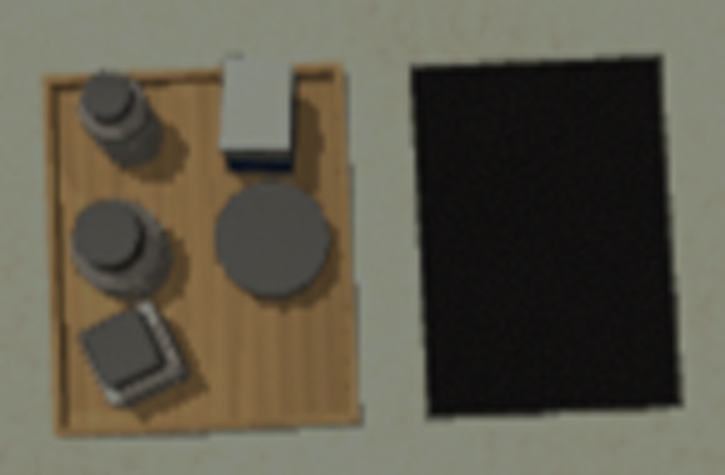

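View pics/s_a.png

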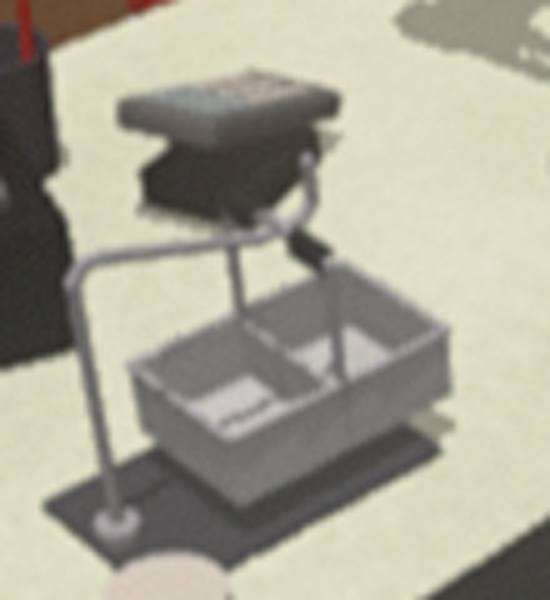

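View pics/s_b.png

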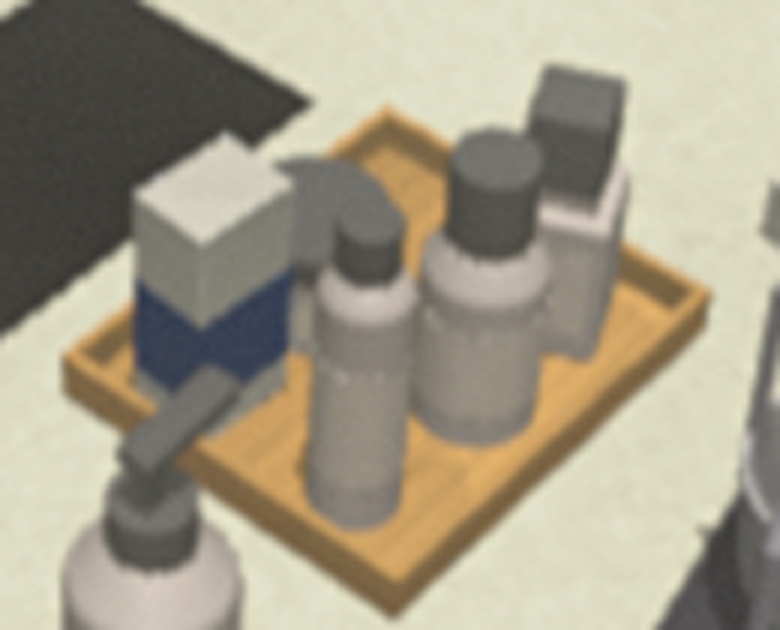

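Run:
```python
from h import *
np.set_printoptions(precision=4,suppress=True)
A=lambda x,y,z:pix('top',320+x/6-.4,130+y/6-.4,z)
print('base',[A(*p,.008) for p in [(118,116),(355,118),(118,510)]])
print('post foot',A(244,140,.008),'top',A(335,60,.191),'tip',A(335,410,.193))
print('sleeveL/R',A(254,355,.156),A(396,358,.156))
print('rim corners',[A(*p,.078) for p in [(167,212),(384,214),(156,548),(388,545)]])
B=lambda x,y,z:pix('top',175+x/5-.4,155+y/5-.4,z)
m=np.array([B(*p,.003) for p in [(411,66),(660,57),(681,405),(428,417)]]);print('mat',m,m.mean(0))
t=np.array([B(*p,.024) for p in [(43,75),(342,65),(361,424),(57,435)]]);print('tray',t,t.mean(0))
print('round cap',B(107,237,.135));s=np.array([B(*p,.125) for p in [(80,342),(140,308),(168,358),(110,394)]]);print('sq',s,s.mean(0))
print('slim',B(107,97,.150),'tub',B(273,240,.056),'carton',[B(*p,.115) for p in [(225,60),(293,62),(291,152),(222,150)]])
S=lambda x,y,z:pix('scene',230+x/6-.4,190+y/6-.4,z)
print('scene round',S(497,157,.135),'sq',np.mean([S(*p,.125) for p in [(546,64),(625,78),(614,122),(530,100)]],0),'slim',S(370,222,.15))
SA=lambda x,y,z:pix('scene',120+x/5-.4,90+y/5-.4,z)
print('scene sleeveL',SA(312,247,.156),'tip',SA(307,155,.193))
```

```text
base [array([ 0.707 , -0.2727,  0.008 ]), array([ 0.704 , -0.3907,  0.008 ]), array([ 0.5113, -0.2643,  0.008 ])]
post foot [ 0.6938 -0.3348  0.008 ] top [ 0.6905 -0.329   0.191 ] tip [ 0.5384 -0.3206  0.193 ]
sleeveL/R [ 0.5673 -0.2967  0.156 ] [ 0.5649 -0.3592  0.156 ]
rim corners [array([ 0.6457, -0.279 ,  0.078 ]), array([ 0.6429, -0.3812,  0.078 ]), array([ 0.4882, -0.2668,  0.078 ]), array([ 0.4875, -0.3747,  0.078 ])]
mat [[ 0.6553 -0.0261  0.003 ]
 [ 0.6581 -0.1742  0.003 ]
 [ 0.4519 -0.1794  0.003 ]
 [ 0.4479 -0.0315  0.003 ]] [ 0.5533 -0.1028  0.003 ]
tray [[0.6501 0.1889 0.024 ]
 [0.6529 0.0148 0.024 ]
 [0.4441 0.0078 0.024 ]
 [0.4413 0.1816 0.024 ]] [0.5471 0.0983 0.024 ]
round cap [0.5428 0.1413 0.135 ]
sq [[0.488  0.157  0.125 ]
 [0.5055 0.125  0.125 ]
 [0.4786 0.1104 0.125 ]
 [0.4601 0.1413 0.125 ]] [0.4831 0.1334 0.125 ]
slim [0.6155 0.1393 0.15  ] tub [0.5477 0.0557 0.056 ] carton [array([0.6405, 0.0786, 0.115 ]), array([0.6388, 0.0416, 0.115 ]), array([0.5894, 0.0435, 0.115 ]), array([0.5911, 0.0808, 0.115 ])]
scene round [0.5429 0.1406 0.135 ] sq [0.4805 0.1328 0.125 ] slim [0.6165 0.1394 0.15  ]
scene sleeveL [ 0.5662 -0.2967  0.156 ] tip [ 0.5437 -0.3233  0.193 ]
```

Call:
drive_tool(moves=[0,0,4.85,0.0269,0.0203,0.02,0,0,0,4.85,0.0269,0.0203,0.02,0,0,0,4.85,0.0269,0.0203,0.02,0,0,0,4.85,0.0269,0.0203,0.02,0,0,0,4.85,0.0269,0.0203,0.02,0], newtons=110)

```text
t: 0.72
tool_pos: [0.2981, -0.5009, 0.3029]
tool_rot: [-2.956, -1.062, 0.0]
contact_force: [0.7, 0.5, 0.3]
opening: 0.0855
```

Call:
drive_tool(moves=[0,0,4.85,0.0269,0.0203,0,0,0,0,4.85,0.0269,0.0203,0,0,0,0,4.85,0.0269,0.0203,0,0,0,0,4.85,0.0269,0.0203,0,0,0,0,4.85,0.0269,0.0203,0,0])

```text
t: 1.35
tool_pos: [0.4326, -0.3994, 0.3023]
tool_rot: [-2.667, -1.659, 0.0]
contact_force: [1.1, 0.3, 0.6]
opening: 0.0855
```

Call:
drive_tool(moves=[0,0,4.85,0.0269,0.0203,0,0,0,0,4.85,0.0269,0.0203,0,0,0,0,4.85,0.0269,0.0203,0,0,0,0,4.85,0.0269,0.0203,0,0,0,0,4.85,0.0269,0.0203,0,0])

```text
t: 1.98
tool_pos: [0.5671, -0.2979, 0.3022]
tool_rot: [-2.259, -2.182, 0.0]
contact_force: [0.1, -0.5, 0.7]
opening: 0.0855
```

```bash
cat >> h.py <<'E'
from scipy.spatial.transform import Rotation as Ro
def st():
    o=ctrl.get_obs();R=Ro.from_rotvec(o['tool_rot']).as_matrix();y=R[:,1]
    print('t',round(o['t'],2),'pos',np.round(o['tool_pos'],4),'jaw deg',np.round(np.degrees(np.arctan2(y[1],y[0])),1),'z',np.round(R[:,2],3),'op',round(o['opening'],4),'F',np.round(o['contact_force'],1),'M',np.round(o['wrist_torque'],2),'q',np.round(o['q'],2))
def shot(n,f):
    cv2.imwrite(f,cv2.cvtColor(ctrl.get_image(n),cv2.COLOR_RGB2BGR))
E
python3 - <<'E'
from h import *
st();shot('wrist','pics/w1.png');shot('scene','pics/s1.png')
E
```

```text
t 1.98 pos [ 0.5671 -0.2979  0.3022] jaw deg -2.0 z [-0.001  0.001 -1.   ] op 0.0855 F [ 0.1 -0.5  0.7] M [-0.04  0.05  0.04] q [-0.6   0.05  1.45 -0.    1.64 -0.57]
```

View pics/w1.png

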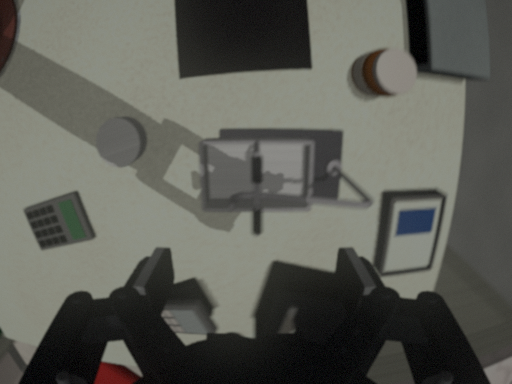

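```bash
cat >> h.py <<'E'
def wray(u,v,z,o):
    c=ctrl.get_calibration('wrist');a=np.array([u-c['cx'],v-c['cy']]);r=np.hypot(*a);th=r/c['fx']
    d=np.r_[a/r*np.sin(th),np.cos(th)] if r>0 else np.array([0,0,1.])
    T=np.eye(4);T[:3,:3]=Ro.from_rotvec(o['tool_rot']).as_matrix();T[:3,3]=o['tool_pos'];T=T@c['T_tool_cam']
    C=T[:3,3];d=T[:3,:3]@d;return C+d*(z-C[2])/d[2]
E
python3 - <<'E'
from h import *
o=ctrl.get_obs();crop('pics/w1.png','pics/w1c.png',190,120,140,130,5)
for p in [(257,168),(257,221),(335,166)]: print(wray(*p,.156,o))
E
```

```text
[ 0.57140727 -0.2925221   0.156     ]
[ 0.56958389 -0.35552099  0.156     ]
[ 0.65867373 -0.29231019  0.156     ]
```

View pics/w1c.png

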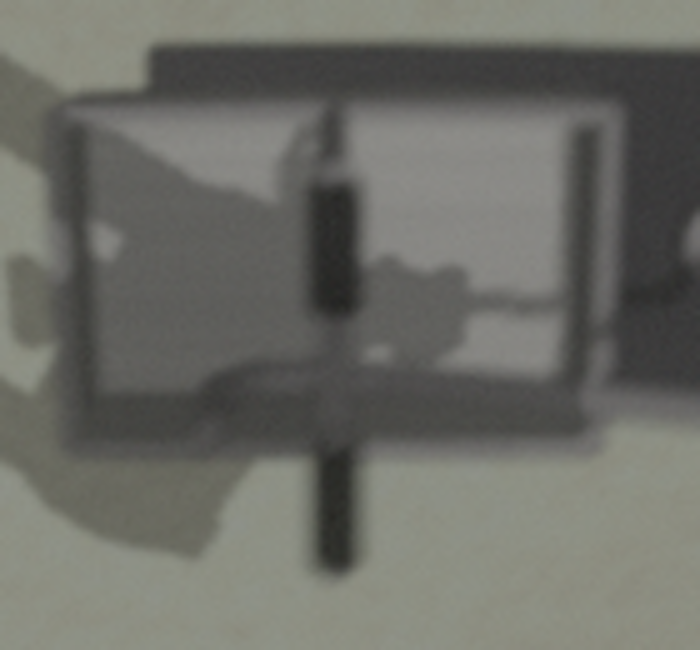

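Call:
drive_tool(moves=[0,0,0,0.001,0.001,-0.04,0,0,0,0,0,0,-0.04,0,0,0,0,0,0,-0.04,0,0,0,0,0,0,-0.03,0,0,0,0,0,0,-0.015,0])

```text
t: 2.7
tool_pos: [0.5657, -0.2976, 0.1351]
tool_rot: [-2.261, -2.176, 0.002]
contact_force: [-0.5, -0.2, 0.2]
opening: 0.0858
```

Call:
drive_tool(moves=[0,0,0,0,0,0,0.5,0,0,0,0,0,0,0.75,0,0,0,0,0,0,1,0,0,0,0,0,0,1,0,0,0,0,0,0,1])

```text
t: 3.32
tool_pos: [0.5677, -0.2979, 0.1384]
tool_rot: [2.262, 2.179, 0.0]
contact_force: [-0.1, -1.1, -0.1]
opening: 0.0005
```

Run:
```python
from h import *
st();shot('wrist','pics/w2.png');shot('scene','pics/s2.png');st()
crop('pics/s2.png','pics/s2c.png',90,60,150,140,4)
```

```text
t 3.33 pos [ 0.5677 -0.2979  0.1384] jaw deg -2.1 z [ 0.001 -0.    -1.   ] op 0.0005 F [-0.1 -1.1 -0.1] M [ 0.02 -0.05  0.02] q [-0.6   0.14  1.63 -0.    1.37 -0.56]
t 3.42 pos [ 0.5675 -0.2979  0.1381] jaw deg -2.1 z [ 0. -0. -1.] op -0.0001 F [-0.3 -0.2  0.2] M [-0.03  0.02  0.01] q [-0.6   0.14  1.63 -0.    1.37 -0.56]
```

View pics/s2c.png

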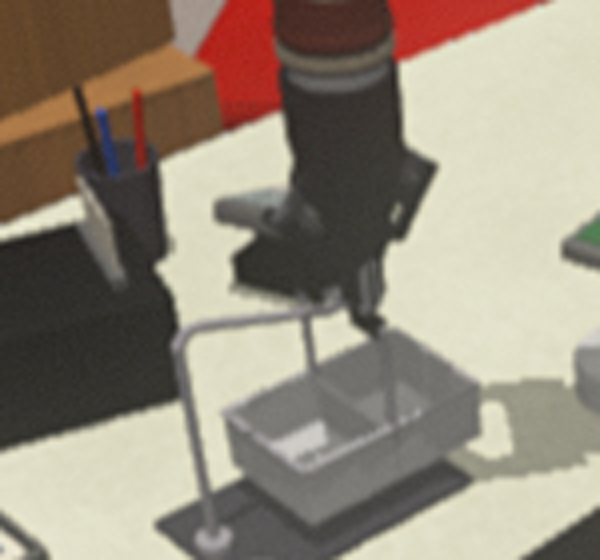

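View pics/w2.png

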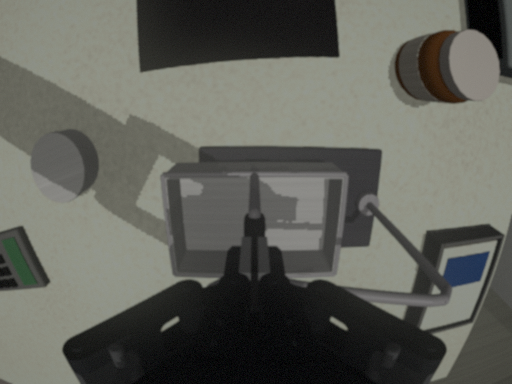

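Run:
```python
from h import *
crop('pics/w2.png','pics/w2c.png',190,150,130,130,6)
crop('pics/s2.png','pics/s2d.png',150,110,60,60,10)
```

```text
(no output)
```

View pics/w2c.png

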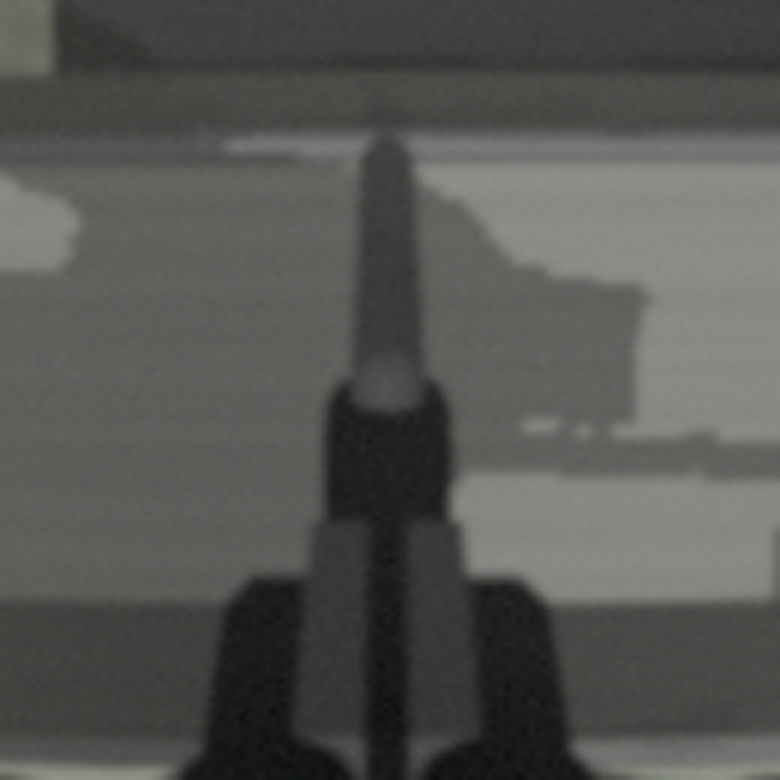

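View pics/s2d.png

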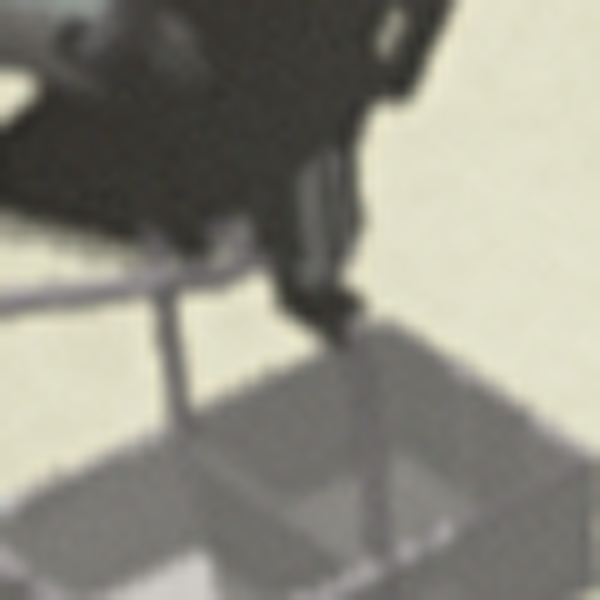

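Run:
```python
from h import *
p=np.array([[.5677,-.298,.138],[.5677,-.287,.138],[.5677,-.287,.157],[.5677,-.282,.156],[.5677,-.282,.148],[.5677,-.2805,.126],[.5677,-.3,.0]])
q=proj('scene',p);print(np.c_[q,(q-[150,110]+.4)*10])
```

```text
[[181.91295505 144.5730831  323.12955049 349.73083099]
 [184.47253455 146.13511582 348.72534551 365.35115816]
 [183.82681353 140.27501217 342.26813533 306.75012167]
 [185.04109253 141.29553835 354.41092532 316.95538349]
 [185.3101661  143.77597973 357.10166103 341.75979732]
 [186.39002531 150.71565833 367.90025309 411.15658326]
 [185.97423396 183.77273165 363.74233958 741.72731652]]
```

```bash
cat >> h.py <<'E'
def wproj(P,o):
    c=ctrl.get_calibration('wrist')
    T=np.eye(4);T[:3,:3]=Ro.from_rotvec(o['tool_rot']).as_matrix();T[:3,3]=o['tool_pos'];T=T@c['T_tool_cam'];Ti=np.linalg.inv(T)
    out=[]
    for p in np.atleast_2d(P):
        a=Ti[:3,:3]@p+Ti[:3,3];th=np.arctan2(np.hypot(a[0],a[1]),a[2]);ph=np.arctan2(a[1],a[0]);r=th*c['fx'];out.append([c['cx']+r*np.cos(ph),c['cy']+r*np.sin(ph)])
    return np.array(out)
E
python3 - <<'E'
from h import *
o=ctrl.get_obs()
t=o['tool_pos'];P=[t,t+[0,.011,0],t+[0,.011,.019],t+[0,.011,.04],[.5677,-.282,.148],[.5677,-.282,.164],[.5677,-.312,.164]]
q=wproj(P,o);print(np.c_[q,(q-[190,150]+.4)*6])
for p in [(388,390),(388,520)]: print(wray(190+p[0]/6-.4,150+p[1]/6-.4,.164,o))
E
```

```text
[[253.88218416 229.0813276  385.69310497 476.88796561]
 [253.23466288 213.03285358 381.80797726 380.59712149]
 [253.1687608  225.96342211 381.41256482 458.18053268]
 [253.07946093 243.76170409 380.87676558 564.97022456]
 [253.15208243 211.75814616 381.31249461 372.94887698]
 [253.0857742  223.09904457 380.91464522 440.99426741]
 [255.04745591 270.31654814 392.68473548 724.29928883]]
[ 0.56850279 -0.27712474  0.164     ]
[ 0.56804505 -0.28986977  0.164     ]
```

Call:
drive_tool(moves=[0,0,0,0,0,0.003,1,0,0,0,0,0,0.004,1,0,0,0,0,0,0.004,1,0,0,0,0,0,0.004,1,0,0,0,0,0,0,1])

```text
t: 4.05
tool_pos: [0.5678, -0.2981, 0.1536]
tool_rot: [2.262, 2.179, 0.0]
contact_force: [0.2, 0.3, -0.6]
opening: 0.0001
```

Run:
```python
from h import *
st();shot('wrist','pics/w3.png');shot('scene','pics/s3.png')
crop('pics/w3.png','pics/w3c.png',190,150,130,130,6)
crop('pics/s3.png','pics/s3c.png',120,90,110,120,5)
```

```text
t 4.05 pos [ 0.5678 -0.2981  0.1536] jaw deg -2.1 z [ 0.001 -0.001 -1.   ] op 0.0001 F [ 0.2  0.3 -0.6] M [ 0.04  0.02 -0.03] q [-0.6   0.12  1.62 -0.    1.4  -0.56]
```

View pics/s3c.png

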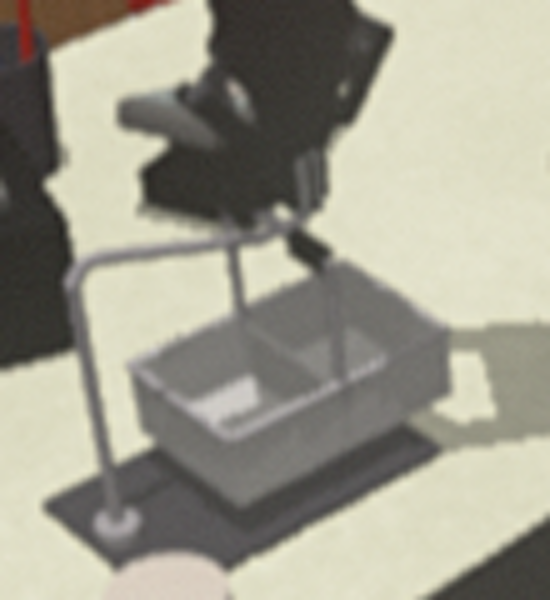

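View pics/w3c.png

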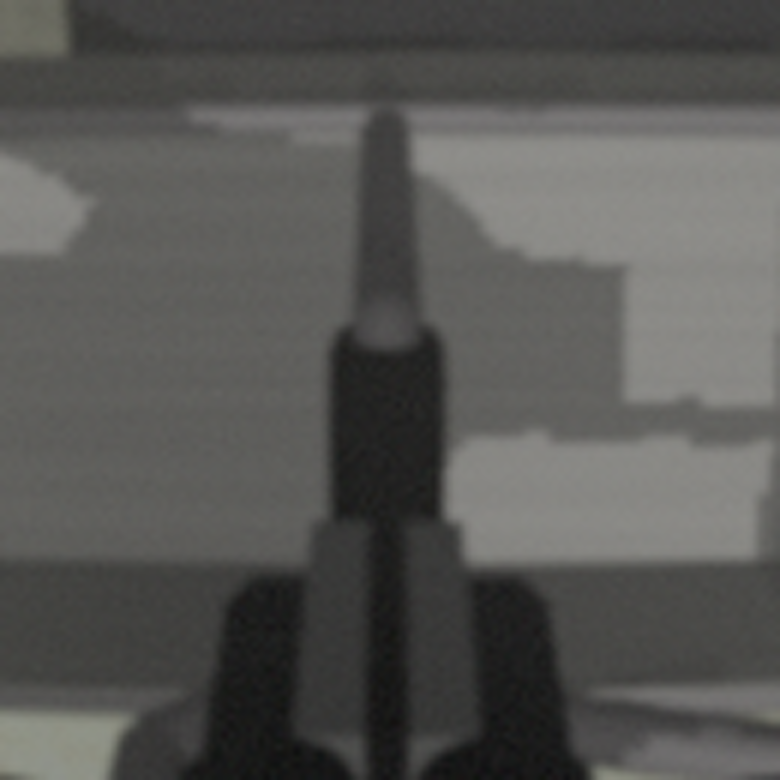

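Call:
drive_tool(moves=[0,0,0,0,0,0.03,1,0,0,0,0,0,0.03,1,0,0,0,0,0,0.03,1,0,0,0,0,0,0.01,1,0,0,0,0,0,0,1])

```text
t: 4.78
tool_pos: [0.5676, -0.2979, 0.2531]
tool_rot: [2.262, 2.179, 0.0]
contact_force: [0.1, 0.0, -0.4]
opening: -0.0004
```

Run:
```python
from h import *
st();shot('scene','pics/s4.png');shot('wrist','pics/w4.png')
im=cv2.imread('pics/s4.png')
o=ctrl.get_obs();t=o['tool_pos']
for i,(h,c) in enumerate([(0,(0,0,255)),(.019,(0,255,0)),(.073,(255,0,0))]):
    q=proj('scene',t+[0,0,h])[0];print(q)
crop('pics/s4.png','pics/s4c.png',130,50,100,100,7)
```

```text
t 4.78 pos [ 0.5676 -0.2979  0.2531] jaw deg -2.1 z [ 0.001 -0.    -1.   ] op -0.0004 F [ 0.1  0.  -0.4] M [ 0.02 -0.    0.02] q [-0.6   0.07  1.52  0.    1.56 -0.56]
[178.15117838 108.10806667]
[177.41058523 101.5736353 ]
[175.22549092  82.29402299]
```

View pics/s4c.png

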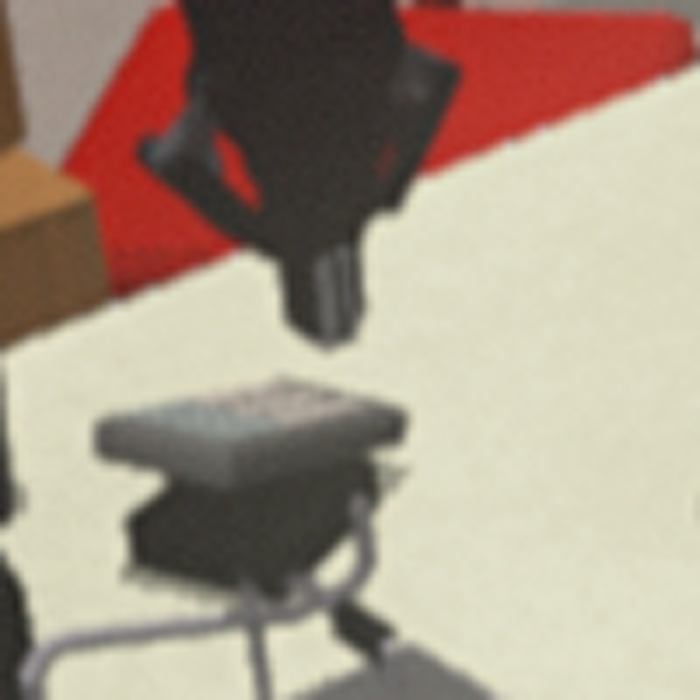

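View pics/w4.png

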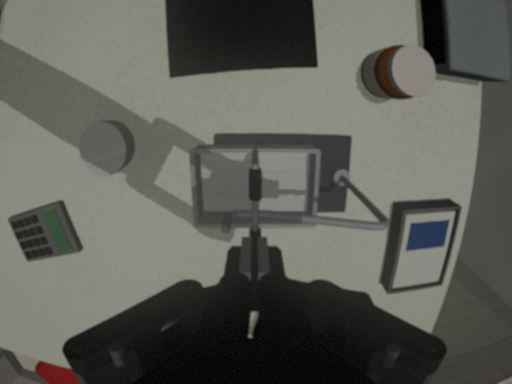

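Call:
drive_tool(moves=[0,0,0,0,0,0,0,0,0,0,0,0,0,0,0,0,0,0,0,0,0,0,0,0,0,0,-0.03,0,0,0,0,0,0,-0.03,0])

```text
t: 5.5
tool_pos: [0.5678, -0.2981, 0.1928]
tool_rot: [2.261, 2.179, 0.001]
contact_force: [0.2, -0.1, -0.9]
opening: 0.085
```

Call:
drive_tool(moves=[0,0,0,0,0,-0.025,0,0,0,0,0,0,-0.02,0,0,0,0,0,0,-0.02,0,0,0,0,0,0,-0.018,0,0,0,0,0,0,0,0])

```text
t: 6.12
tool_pos: [0.5664, -0.2972, 0.1078]
tool_rot: [-2.26, -2.177, 0.001]
contact_force: [0.9, 0.1, -0.9]
opening: 0.0853
```

Call:
drive_tool(moves=[0,0,0,0,0,0,0.5,0,0,0,0,0,0,0.75,0,0,0,0,0,0,1,0,0,0,0,0,0,1,0,0,0,0,0,0,1])

```text
t: 6.75
tool_pos: [0.5677, -0.298, 0.1105]
tool_rot: [2.262, 2.179, 0.0]
contact_force: [-0.8, 0.0, 1.3]
opening: 0.0099
```

Run:
```python
from h import *
st();shot('scene','pics/s5.png');shot('wrist','pics/w5.png')
crop('pics/s5.png','pics/s5c.png',120,80,110,120,5)
```

```text
t 6.75 pos [ 0.5677 -0.298   0.1105] jaw deg -2.1 z [ 0. -0. -1.] op 0.0099 F [-0.8  0.   1.3] M [ 0.02  0.09 -0.04] q [-0.6   0.16  1.66 -0.    1.33 -0.56]
```

View pics/s5c.png

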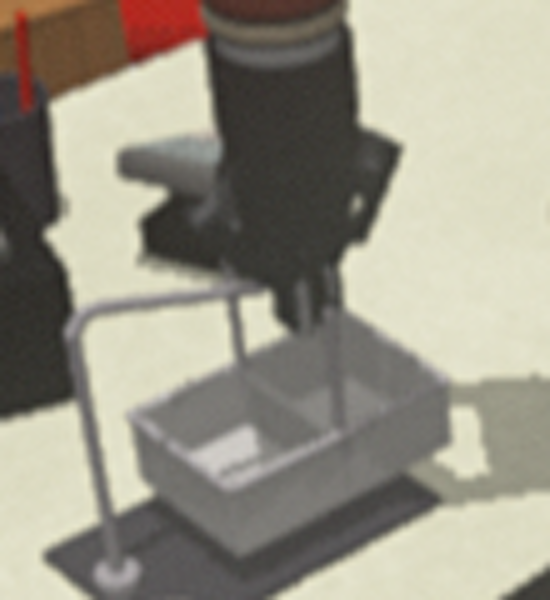

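View pics/w5.png

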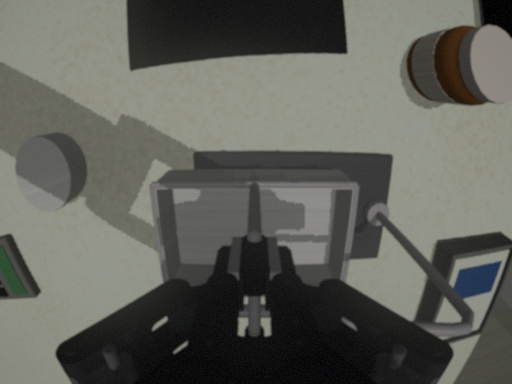

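Call:
drive_tool(moves=[0,0,0,0,0,0.004,1,0,0,0,0,0,0.006,1,0,0,0,0,0,0.008,1,0,0,0,0,0,0.006,1,0,0,0,0,0,0.002,1])

```text
t: 7.48
tool_pos: [0.5678, -0.2981, 0.1368]
tool_rot: [2.262, 2.179, 0.0]
contact_force: [0.3, 0.1, -3.2]
opening: 0.01
```

Run:
```python
from h import *
st();shot('scene','pics/s6.png')
crop('pics/s6.png','pics/s6c.png',120,80,110,120,5)
```

```text
t 7.47 pos [ 0.5678 -0.2981  0.1368] jaw deg -2.1 z [ 0.001 -0.001 -1.   ] op 0.01 F [ 0.3  0.1 -3.2] M [ 0.08  0.02 -0.02] q [-0.6   0.14  1.64 -0.    1.37 -0.56]
```

View pics/s6c.png

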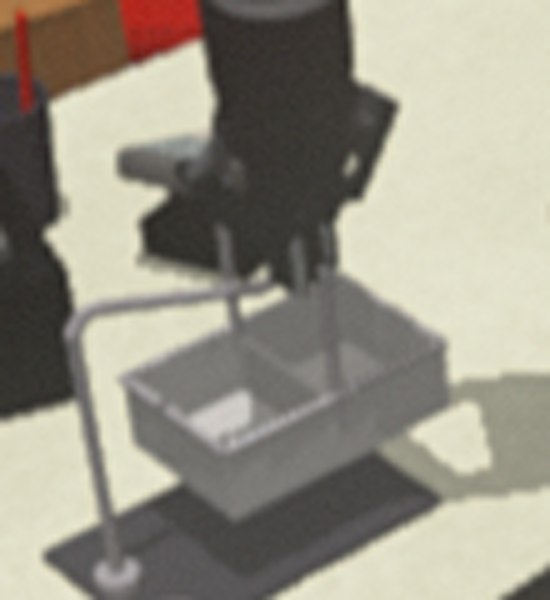

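Call:
drive_tool(moves=[0,0,0,0,0,0.008,1,0,0,0,0,0,0.008,1,0,0,0,0,0,0.005,1,0,0,0,0,0,0,1,0,0,0,-0.004,0.0002,0,1])

```text
t: 8.15
tool_pos: [0.5633, -0.2976, 0.1567]
tool_rot: [-2.262, -2.18, 0.0]
contact_force: [-1.1, 0.3, -4.7]
opening: 0.01
```

Call:
drive_tool(moves=[0,0,0,-0.008,0.0003,0,1,0,0,0,-0.01,0.0004,0,1,0,0,0,-0.012,0.0005,0,1,0,0,0,-0.012,0.0005,0,1,0,0,0,-0.012,0.0005,0,1])

```text
t: 8.78
tool_pos: [0.5085, -0.2954, 0.157]
tool_rot: [2.263, 2.179, -0.0]
contact_force: [-0.8, 0.7, -3.2]
opening: 0.0097
```

Call:
drive_tool(moves=[0,0,0,-0.016,0.0006,0,1,0,0,0,-0.016,0.0006,0,1,0,0,0,-0.016,0.0006,0,1,0,0,0,-0.01,0.0004,0,1,0,0,0,-0.004,0,0,1])

```text
t: 9.4
tool_pos: [0.4469, -0.2933, 0.157]
tool_rot: [2.263, 2.179, 0.0]
contact_force: [0.4, 0.4, -3.9]
opening: 0.01
```

Run:
```python
from h import *
st();shot('scene','pics/s7.png');shot('wrist','pics/w7.png')
crop('pics/s7.png','pics/s7c.png',120,60,140,120,5)
```

```text
t 9.4 pos [ 0.4469 -0.2933  0.157 ] jaw deg -2.2 z [ 0. -0. -1.] op 0.01 F [ 0.4  0.4 -3.9] M [ 0.12  0.   -0.05] q [-0.72 -0.13  1.87  0.    1.4  -0.68]
```

View pics/s7c.png

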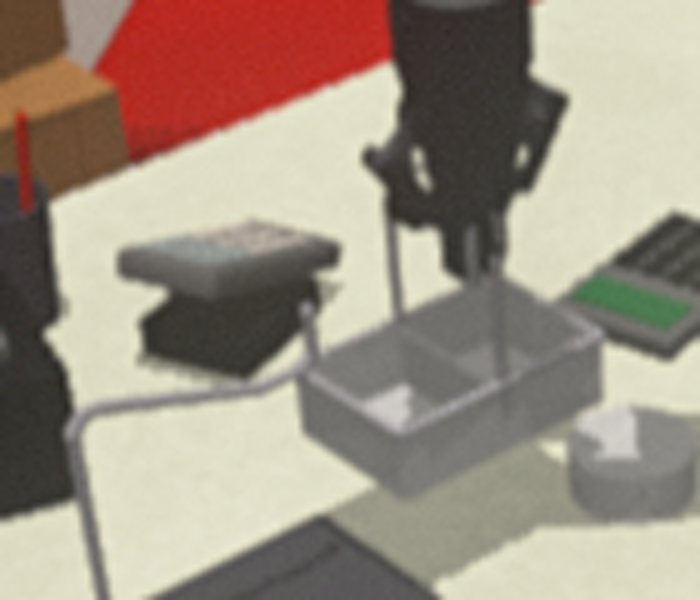

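Call:
drive_tool(moves=[0,0,0.35,0,0.012,0.004,1,0,0,0.35,0,0.022,0.004,1,0,0,0.35,0.0125,0.025,0,1,0,0,0.35,0.0132,0.028,0,1,0,0,0.35,0.0132,0.028,0,1])

```text
t: 10.12
tool_pos: [0.4869, -0.1759, 0.1654]
tool_rot: [2.227, 2.215, 0.001]
contact_force: [-0.2, 0.1, -2.6]
opening: 0.0102
```

Call:
drive_tool(moves=[0,0,0.35,0.0132,0.028,0,1,0,0,0.35,0.0132,0.028,0,1,0,0,0.35,0.0132,0.025,0,1,0,0,0.35,0.0132,0.0165,0,1,0,0,0.35,0.014,0.008,0,1])

```text
t: 10.75
tool_pos: [0.5538, -0.0713, 0.1651]
tool_rot: [2.192, 2.25, 0.0]
contact_force: [0.2, -0.8, -3.5]
opening: 0.0095
```

Call:
drive_tool(moves=[0,0,0,0,0,-0.018,1,0,0,0,0,0,-0.018,1,0,0,0,0,0,-0.016,1,0,0,0,0,0,-0.012,1,0,0,0,0,0,0,1])

```text
t: 11.38
tool_pos: [0.5519, -0.0728, 0.0991]
tool_rot: [-2.194, -2.245, 0.002]
contact_force: [0.0, 0.7, -2.8]
opening: 0.0102
```

Run:
```python
from h import *
st();shot('scene','pics/s8.png');shot('top','pics/t8.png')
crop('pics/s8.png','pics/s8c.png',160,100,150,150,5)
crop('pics/t8.png','pics/t8c.png',230,140,110,120,6)
```

```text
t 11.38 pos [ 0.5519 -0.0728  0.0991] jaw deg 1.3 z [-0.003  0.001 -1.   ] op 0.0102 F [ 0.   0.7 -2.8] M [ 0.08  0.05 -0.01] q [-0.26 -0.02  1.86 -0.    1.3  -0.29]
```

View pics/s8c.png

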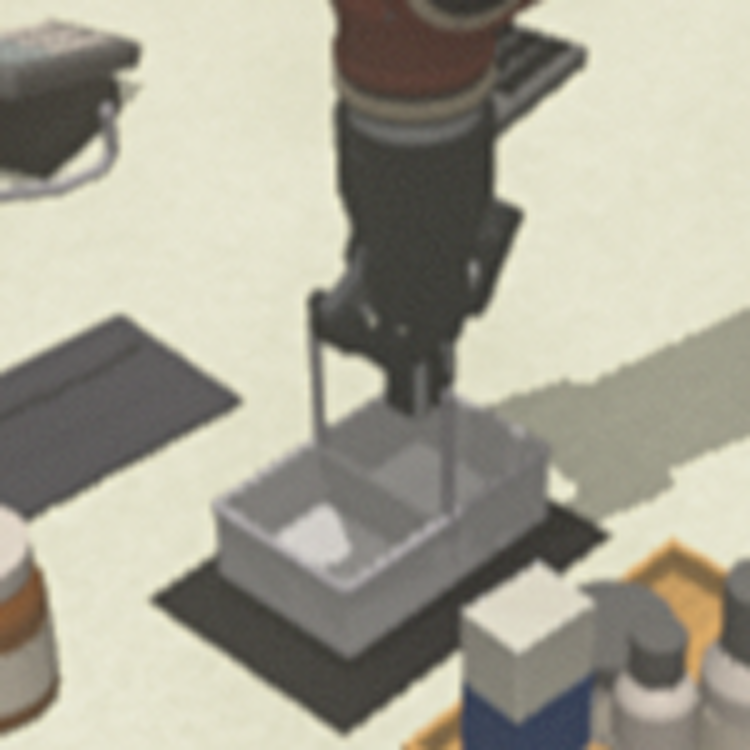

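View pics/t8c.png

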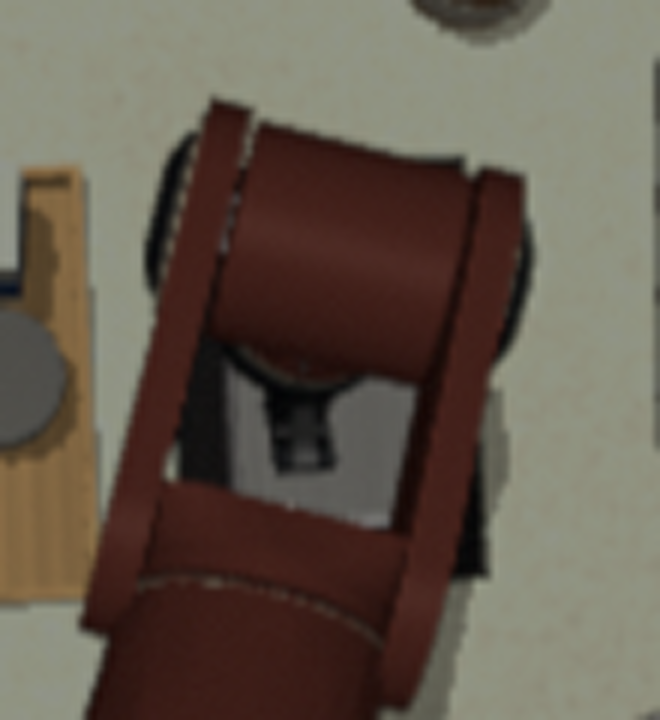

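Call:
drive_tool(moves=[0,0,0,0,0,-0.004,1,0,0,0,0,0,-0.004,1,0,0,0,0,0,-0.003,1,0,0,0,0,0,-0.002,1,0,0,0,0,0,0,1])

```text
t: 12.1
tool_pos: [0.553, -0.0727, 0.0876]
tool_rot: [-2.195, -2.248, 0.0]
contact_force: [-0.5, -0.7, -2.9]
opening: 0.01
```

Call:
drive_tool(moves=[0,0,0,0,0,-0.001,1,0,0,0,0,0,-0.001,1,0,0,0,0,0,-0.001,1,0,0,0,0,0,0,1,0,0,0,0,0,0,1])

```text
t: 12.72
tool_pos: [0.5532, -0.0728, 0.0849]
tool_rot: [2.195, 2.248, 0.0]
contact_force: [0.7, 0.0, -3.7]
opening: 0.0101
```

Call:
drive_tool(moves=[0,0,0,0,0,-0.001,1,0,0,0,0,0,0,1,0,0,0,0,0,-0.001,1,0,0,0,0,0,0,1,0,0,0,0,0,0,1])

```text
t: 13.35
tool_pos: [0.5534, -0.0726, 0.0836]
tool_rot: [2.195, 2.248, 0.001]
contact_force: [-2.1, 2.9, 3.6]
opening: 0.0098
```

Run:
```python
from h import *
st();shot('scene','pics/s9.png');st()
crop('pics/s9.png','pics/s9c.png',180,160,120,100,6)
```

```text
t 13.35 pos [ 0.5534 -0.0726  0.0836] jaw deg 1.4 z [ 0.001  0.    -1.   ] op 0.0098 F [-2.1  2.9  3.6] M [ 0.42  0.4  -0.04] q [-0.26 -0.    1.87  0.    1.27 -0.29]
t 13.4 pos [ 0.5534 -0.0726  0.0836] jaw deg 1.4 z [ 0.001  0.    -1.   ] op 0.0097 F [-2.6  2.4  3.7] M [ 0.38  0.43 -0.03] q [-0.26 -0.    1.87  0.    1.27 -0.29]
```

View pics/s9c.png

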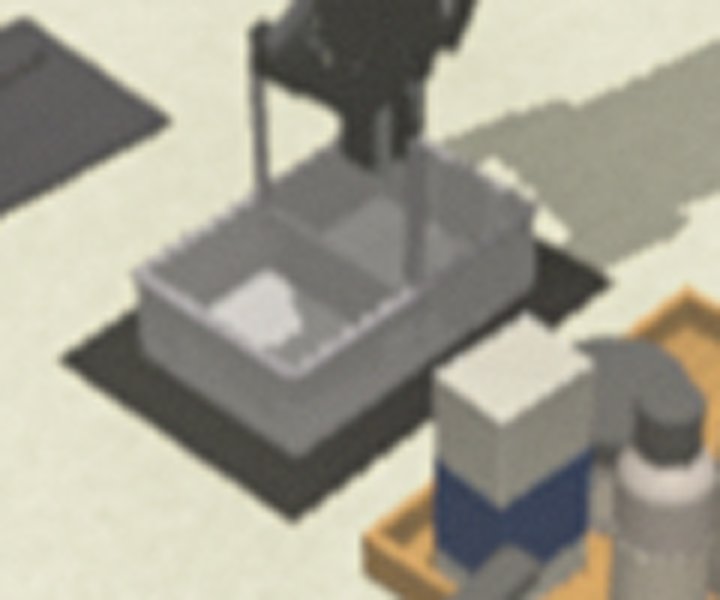

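Call:
drive_tool(moves=[0,0,0,0,0,0,0.8,0,0,0,0,0,0,0.6,0,0,0,0,0,0,0.4,0,0,0,0,0,0,0.4,0,0,0,0,0,0,0.4])

```text
t: 14.02
tool_pos: [0.5532, -0.0728, 0.0829]
tool_rot: [2.195, 2.248, -0.0]
contact_force: [-0.4, -0.1, 0.1]
opening: 0.0513
```

Call:
drive_tool(moves=[0,0,0,0,0,0.01,0.4,0,0,0,0,0,0.03,0.4,0,0,0,0,0,0.05,0.4,0,0,0,0,0,0.05,0.4,0,0,0,0,0,0.02,0.4])

```text
t: 14.65
tool_pos: [0.5548, -0.0732, 0.248]
tool_rot: [2.19, 2.243, 0.005]
contact_force: [-0.6, 0.8, -0.3]
opening: 0.051
```

Run:
```python
from h import *
st();shot('scene','pics/s10.png');shot('wrist','pics/w10.png')
```

```text
t 14.65 pos [ 0.5548 -0.0732  0.248 ] jaw deg 1.4 z [ 0.007 -0.002 -1.   ] op 0.051 F [-0.6  0.8 -0.3] M [-0.02  0.06  0.01] q [-0.26 -0.13  1.72 -0.    1.55 -0.29]
```

View pics/s10.png

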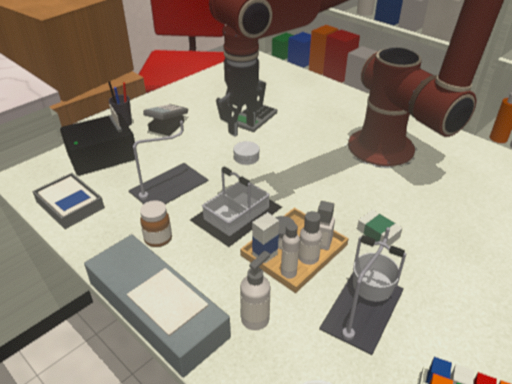

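View pics/w10.png

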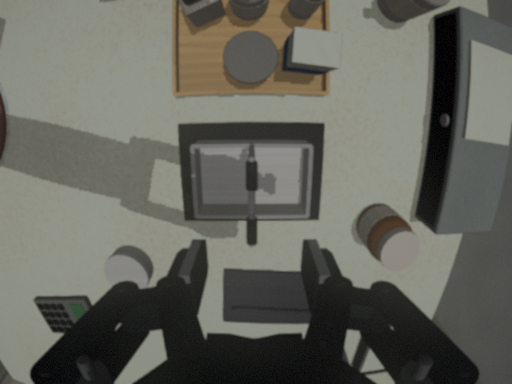

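Call:
drive_tool(moves=[0,0,-6.24,-0.0071,0.0206,0,0.2,0,0,-6.24,-0.0071,0.0206,0,0.2,0,0,-6.24,-0.0071,0.0206,0,0.2,0,0,-6.24,-0.0071,0.0206,0,0.2,0,0,-6.24,-0.0071,0.0206,0,0.2])

```text
t: 15.38
tool_pos: [0.5161, 0.031, 0.2398]
tool_rot: [-2.719, -1.568, 0.006]
contact_force: [0.9, 0.7, 0.6]
opening: 0.0681
```

Call:
drive_tool(moves=[0,0,-6.24,-0.0071,0.0206,0,0.2,0,0,-6.24,-0.0071,0.0206,0,0.2,0,0,-6.24,-0.0071,0.0206,0,0.2,0,0,-6.24,-0.0071,0.0206,0,0.2,0,0,-6.24,-0.0071,0.0206,0,0.2])

```text
t: 16.0
tool_pos: [0.4806, 0.1337, 0.2398]
tool_rot: [-3.043, -0.78, 0.007]
contact_force: [0.2, 0.9, -1.4]
opening: 0.0683
```

Call:
drive_tool(moves=[0,0,0,0,0,-0.03,0.2,0,0,0,0,0,-0.02,0.2,0,0,0,0,0,-0.01,0.2,0,0,0,0,0,0,0.2,0,0,0,0,0,0,0.2])

```text
t: 16.62
tool_pos: [0.4828, 0.1331, 0.1838]
tool_rot: [3.042, 0.785, 0.002]
contact_force: [0.1, -0.0, 0.1]
opening: 0.0681
```

Run:
```python
from h import *
st();o=ctrl.get_obs();shot('wrist','pics/w11.png');shot('scene','pics/s11.png')
crop('pics/w11.png','pics/w11c.png',150,90,210,190,3.8)
crop('pics/s11.png','pics/s11c.png',230,130,130,140,4)
print(wproj([[.482,.133,.130],[.5429,.141,.140]],o))
```

```text
t 16.62 pos [0.4828 0.1331 0.1838] jaw deg -61.1 z [ 0.001  0.    -1.   ] op 0.0681 F [ 0.1 -0.   0.1] M [ 0.01 -0.02 -0.04] q [ 0.12 -0.24  1.92  0.    1.46  1.19]
[[253.16264317 201.30456165]
 [284.28226409 131.49537043]]
```

View pics/w11c.png

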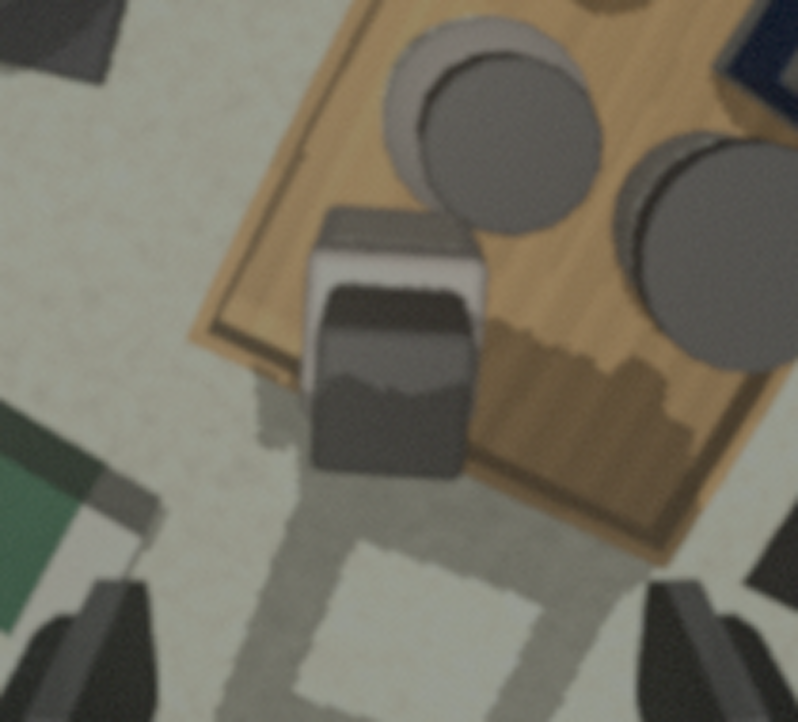

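View pics/s11c.png

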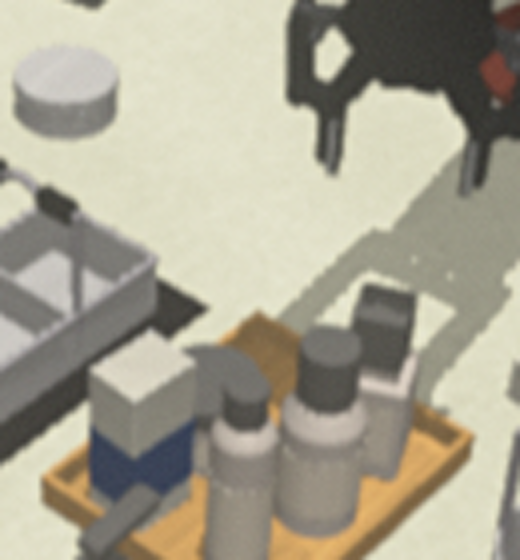

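Run:
```python
from h import *
o=ctrl.get_obs();t=o['tool_pos']
print(wray(253.3,195.4,.130,o))
a=np.radians(-61.1);j=np.array([np.cos(a),np.sin(a),0])
for h in (0,.027,.037,.05): print(h,[((proj('scene',t+s*.037*j+[0,0,h])[0]-[230,130]+.4)*4).round(0) for s in (1,-1)], [((wproj(t+s*.034*j+[0,0,h],o)[0]-[150,90]+.4)*3.8).round() for s in (1,-1)])
```

```text
[0.48647827 0.1353601  0.13      ]
0 [array([330., 214.]), array([458., 236.])] [array([597., 530.]), array([192., 529.])]
0.027 [array([333., 177.]), array([463., 198.])] [array([626., 608.]), array([163., 607.])]
0.037 [array([335., 163.]), array([466., 184.])] [array([639., 643.]), array([149., 642.])]
0.05 [array([336., 145.]), array([468., 165.])] [array([658., 694.]), array([130., 693.])]
```

Call:
drive_tool(moves=[0,0,0,0.001,0.0005,-0.025,0.2,0,0,0,0,0,-0.025,0.2,0,0,0,0,0,-0.025,0.2,0,0,0,0,0,-0.023,0.2,0,0,0,0,0,-0.02,0.2])

```text
t: 17.35
tool_pos: [0.4837, 0.1338, 0.0649]
tool_rot: [3.042, 0.785, 0.002]
contact_force: [-0.8, 0.5, 0.1]
opening: 0.0685
```

Call:
drive_tool(moves=[0,0,0,0,0,0,0.4,0,0,0,0,0,0,0.5,0,0,0,0,0,0,0.6,0,0,0,0,0,0,0.7,0,0,0,0,0,0,0.8], newtons=50)

```text
t: 17.98
tool_pos: [0.4844, 0.1339, 0.0667]
tool_rot: [3.041, 0.786, 0.004]
contact_force: [-0.7, 0.4, 6.0]
opening: 0.0337
```

Run:
```python
from h import *
st();o=ctrl.get_obs();shot('wrist','pics/w12.png');shot('scene','pics/s12.png')
crop('pics/w12.png','pics/w12c.png',150,90,210,190,3.8)
crop('pics/s12.png','pics/s12c.png',230,150,130,140,5)
```

```text
t 17.98 pos [0.4844 0.1339 0.0667] jaw deg -61.0 z [ 0.003  0.    -1.   ] op 0.0337 F [-0.7  0.4  6. ] M [0.02 0.13 0.03] q [ 0.12 -0.12  2.02 -0.    1.24  1.19]
```

View pics/w12c.png

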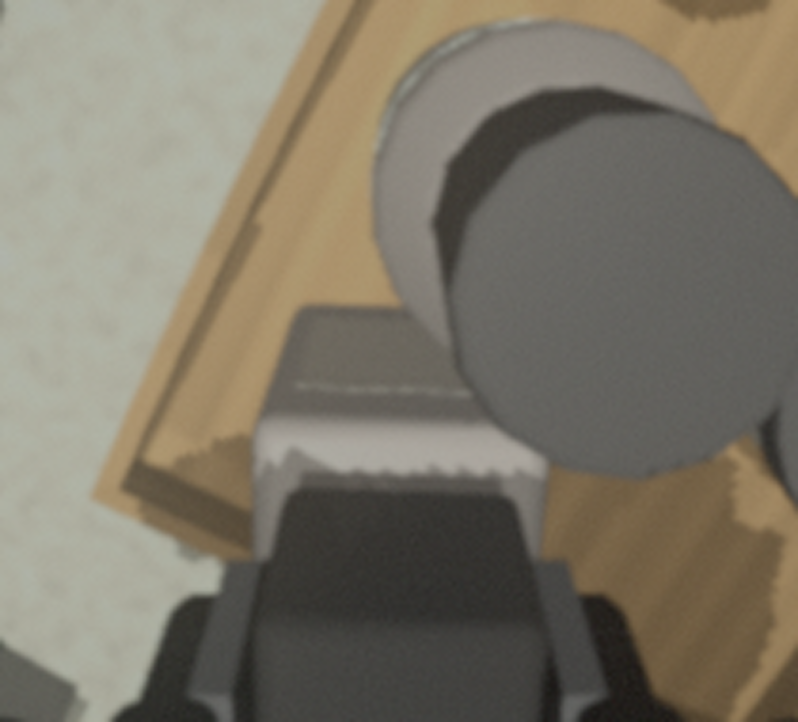

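View pics/s12c.png

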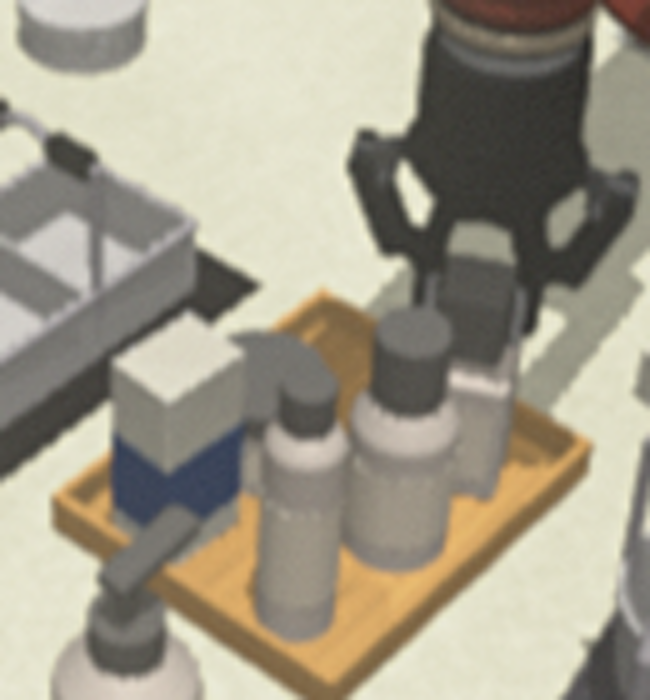

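Call:
drive_tool(moves=[0,0,0,0,0,0,1,0,0,0,0,0,0.01,1,0,0,0,0,0,0.03,1,0,0,0,0,0,0.05,1,0,0,0,0,0,0.05,1], newtons=60)

```text
t: 18.7
tool_pos: [0.4823, 0.1336, 0.2057]
tool_rot: [-3.042, -0.786, 0.003]
contact_force: [-0.4, 0.6, -2.1]
opening: 0.0335
```

Run:
```python
from h import *
st();shot('scene','pics/s13.png');shot('top','pics/t13.png')
crop('pics/t13.png','pics/t13c.png',230,140,110,120,6)
```

```text
t 18.7 pos [0.4823 0.1336 0.2057] jaw deg -61.0 z [-0.002 -0.    -1.   ] op 0.0335 F [-0.4  0.6 -2.1] M [-0.01 -0.02  0.06] q [ 0.12 -0.25  1.89  0.    1.5   1.19]
```

View pics/s13.png

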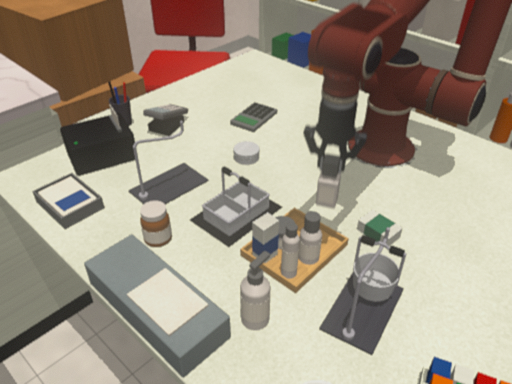

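View pics/t13c.png

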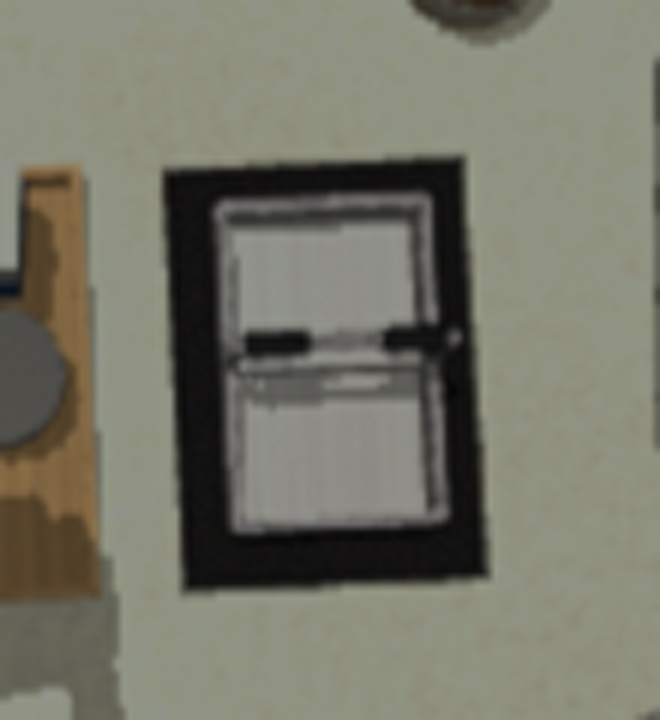

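Run:
```python
from h import *
A=lambda x,y,z:pix('top',230+x/6-.4,140+y/6-.4,z)
r=np.array([A(*p,.051) for p in [(212,197),(430,190),(449,520),(232,533)]]);c=r.mean(0);print(r,c)
x=(r[0]+r[1]-r[2]-r[3]);print('yaw',np.degrees(np.arctan2(x[1],x[0])))
u=x/np.linalg.norm(x);print('bays',c+.0375*u,c-.0375*u)
print('sleeves',A(278,343,.129),A(414,339,.129))
```

```text
[[ 0.63296597 -0.04756097  0.051     ]
 [ 0.63448569 -0.15169991  0.051     ]
 [ 0.4770563  -0.15544452  0.051     ]
 [ 0.47297478 -0.05312112  0.051     ]] [ 0.55437068 -0.10195663  0.051     ]
yaw 1.6790676324778995
bays [ 0.59185458 -0.10085784  0.051     ] [ 0.51688679 -0.10305542  0.051     ]
sleeves [ 0.55348275 -0.07160926  0.129     ] [ 0.55414067 -0.13240528  0.129     ]
```

Call:
drive_tool(moves=[0,0,-2.76,0.0013,-0.012,0.01,1,0,0,-2.76,0.0033,-0.024,0,1,0,0,-2.76,0.0033,-0.03,0,1,0,0,-2.76,0.0033,-0.03,0,1,0,0,-2.76,0.0033,-0.03,0,1])

```text
t: 19.42
tool_pos: [0.4963, 0.0062, 0.2128]
tool_rot: [-3.114, -0.409, 0.006]
contact_force: [0.6, 0.2, -2.6]
opening: 0.0335
```

Call:
drive_tool(moves=[0,0,-2.76,0.0033,-0.03,0,1,0,0,-2.76,0.0033,-0.03,0,1,0,0,-2.76,0.0033,-0.025,0,1,0,0,-2.76,0.0043,-0.017,0,1,0,0,-2.76,0.0043,-0.0085,0,1])

```text
t: 20.05
tool_pos: [0.5157, -0.1036, 0.2138]
tool_rot: [-3.141, -0.031, 0.003]
contact_force: [0.0, 0.3, -1.6]
opening: 0.0337
```

Call:
drive_tool(moves=[0,0,0,0,0,0,1,0,0,0,0,0,-0.02,1,0,0,0,0,0,-0.025,1,0,0,0,0,0,-0.02,1,0,0,0,0,0,0,1])

```text
t: 20.68
tool_pos: [0.5143, -0.1017, 0.1468]
tool_rot: [-3.139, -0.038, 0.008]
contact_force: [-0.5, -0.2, -1.9]
opening: 0.0339
```

Run:
```python
from h import *
st();shot('scene','pics/s14.png');shot('wrist','pics/w14.png')
crop('pics/s14.png','pics/s14c.png',170,100,130,140,5)
crop('pics/w14.png','pics/w14c.png',150,90,210,200,3.8)
```

```text
t 20.68 pos [ 0.5143 -0.1017  0.1468] jaw deg -88.6 z [-0.005  0.002 -1.   ] op 0.0339 F [-0.5 -0.2 -1.9] M [-0.01  0.03 -0.03] q [-0.34 -0.14  1.9   0.    1.39  1.21]
```

View pics/s14c.png

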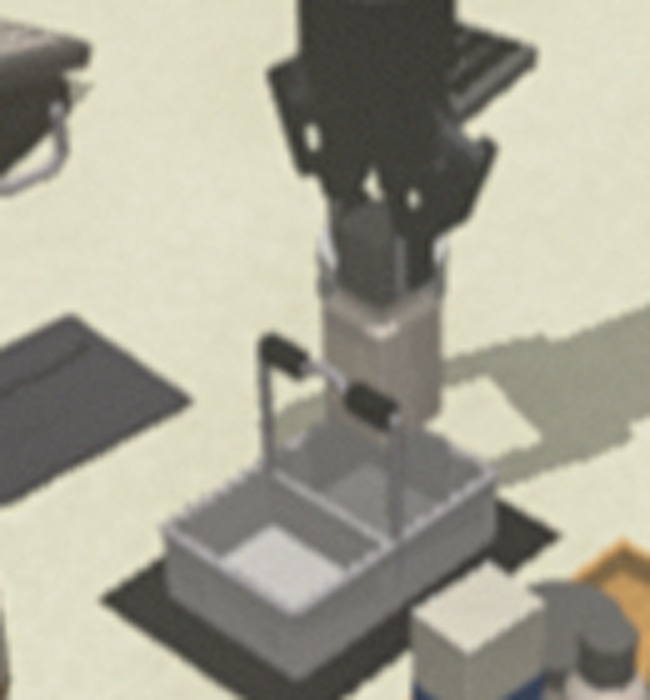

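View pics/w14c.png

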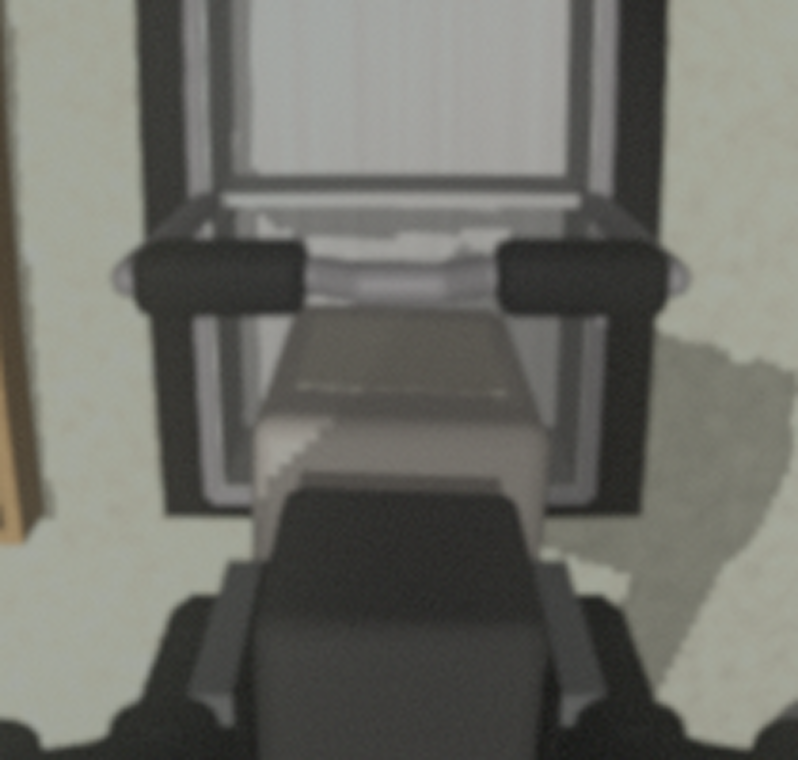

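Call:
drive_tool(moves=[0,0,0,0,0,-0.015,1,0,0,0,0,0,-0.02,1,0,0,0,0,0,-0.02,1,0,0,0,0,0,-0.013,1,0,0,0,0,0,-0.004,1])

```text
t: 21.4
tool_pos: [0.5152, -0.1025, 0.0761]
tool_rot: [-3.14, -0.037, 0.004]
contact_force: [0.3, 0.5, -1.3]
opening: 0.0338
```

Call:
drive_tool(moves=[0,0,0,0,0,0,1,0,0,0,0,0,-0.002,1,0,0,0,0,0,-0.002,1,0,0,0,0,0,-0.001,1,0,0,0,0,0,0,1])

```text
t: 22.02
tool_pos: [0.5161, -0.1027, 0.0729]
tool_rot: [-3.141, -0.038, 0.0]
contact_force: [0.8, 0.1, -1.6]
opening: 0.0334
```

Call:
drive_tool(moves=[0,0,0,0,0,-0.0015,1,0,0,0,0,0,-0.001,1,0,0,0,0,0,-0.001,1,0,0,0,0,0,0,1,0,0,0,0,0,0,1])

```text
t: 22.65
tool_pos: [0.5162, -0.1028, 0.0694]
tool_rot: [3.141, 0.037, 0.0]
contact_force: [-0.0, -0.3, -1.1]
opening: 0.0337
```

Call:
drive_tool(moves=[0,0,0,0,0,-0.001,1,0,0,0,0,0,0,1,0,0,0,0,0,-0.0005,1,0,0,0,0,0,0,1,0,0,0,0,0,0,1])

```text
t: 23.28
tool_pos: [0.5162, -0.1027, 0.0679]
tool_rot: [-3.141, -0.037, -0.0]
contact_force: [0.8, 1.1, -1.0]
opening: 0.0338
```

Call:
drive_tool(moves=[0,0,0,0,0,-0.0007,1,0,0,0,0,0,0,1,0,0,0,0,0,-0.0007,1,0,0,0,0,0,0,1,0,0,0,0,0,0,1])

```text
t: 23.9
tool_pos: [0.5166, -0.1028, 0.0678]
tool_rot: [-3.141, -0.038, -0.001]
contact_force: [-2.9, 0.9, 6.7]
opening: 0.0332
```

Run:
```python
from h import *
st();shot('scene','pics/s15.png')
crop('pics/s15.png','pics/s15c.png',170,100,130,140,5)
```

```text
t 23.9 pos [ 0.5166 -0.1028  0.0678] jaw deg -88.6 z [ 0.  0. -1.] op 0.0332 F [-2.9  0.9  6.7] M [0.3  0.6  0.03] q [-0.34 -0.06  1.96  0.    1.24  1.21]
```

View pics/s15c.png

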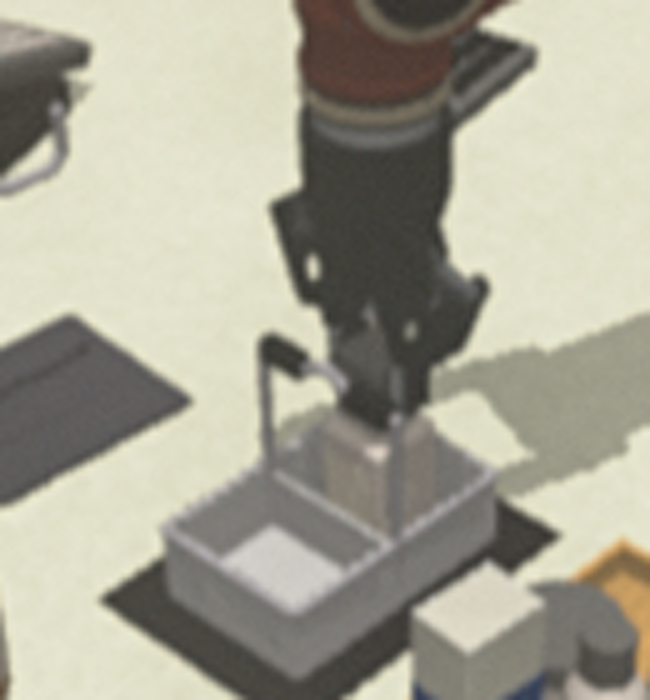

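Call:
drive_tool(moves=[0,0,0,0,0,0,0.5,0,0,0,0,0,0,0.35,0,0,0,0,0,0,0.25,0,0,0,0,0,0,0.25,0,0,0,0,0,0.01,0.25])

```text
t: 24.58
tool_pos: [0.5154, -0.1025, 0.0758]
tool_rot: [-3.141, -0.037, 0.003]
contact_force: [0.2, -0.2, 0.4]
opening: 0.0637
```

Call:
drive_tool(moves=[0,0,0,0,0,0.02,0.25,0,0,0,0,0,0.04,0.25,0,0,0,0,0,0.05,0.25,0,0,0,0,0,0.04,0.25,0,0,0,0,0,0.01,0.25])

```text
t: 25.2
tool_pos: [0.5181, -0.1034, 0.2423]
tool_rot: [3.138, 0.037, 0.013]
contact_force: [1.0, 0.6, -0.1]
opening: 0.0643
```

Run:
```python
from h import *
st();shot('scene','pics/s16.png');shot('wrist','pics/w16.png')
crop('pics/s16.png','pics/s16c.png',170,140,200,150,4)
```

```text
t 25.2 pos [ 0.5181 -0.1034  0.2423] jaw deg -88.6 z [ 0.008 -0.003 -1.   ] op 0.0643 F [ 1.   0.6 -0.1] M [ 0.02 -0.02  0.01] q [-0.34 -0.21  1.79 -0.    1.55  1.21]
```

View pics/s16c.png

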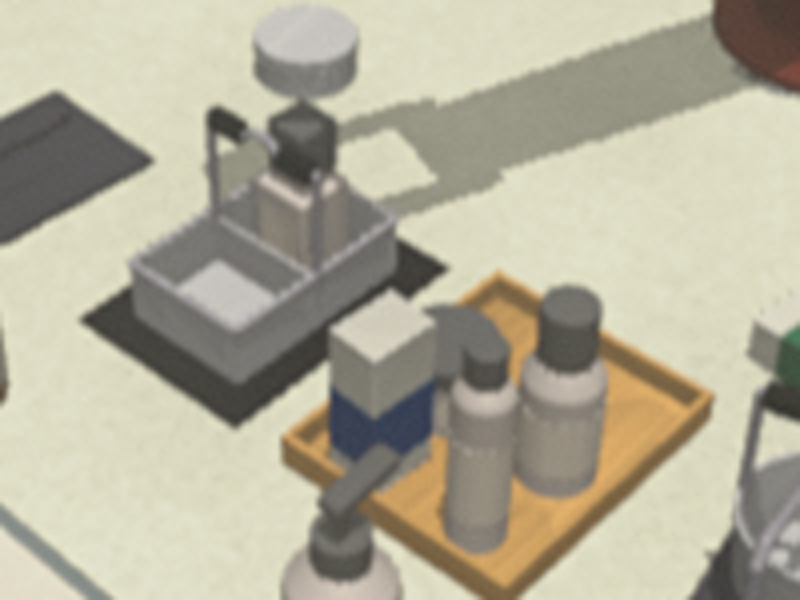

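Run:
```python
from h import *
print(pix('top',175+107/5-.4,155+237/5-.4,.140),pix('scene',230+497/6-.4,190+157/6-.4,.140))
# fresh scene cap top ellipse centre (571,316)/4
print(pix('scene',170+571/4-.4,140+314/4-.4,.140))
```

```text
[0.54227812 0.14082903 0.14      ] [0.54753654 0.14387273 0.14      ]
[0.55380904 0.14869094 0.14      ]
```

Run:
```python
from h import *
a=cv2.imread('pics/scene0.png')[200:270,280:340];b=cv2.imread('pics/s16.png')[200:270,280:340]
cv2.imwrite('pics/cmp.png',cv2.resize(np.hstack([a,b]),None,fx=6,fy=6,interpolation=cv2.INTER_CUBIC))
```

```text
(no output)
```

View pics/cmp.png

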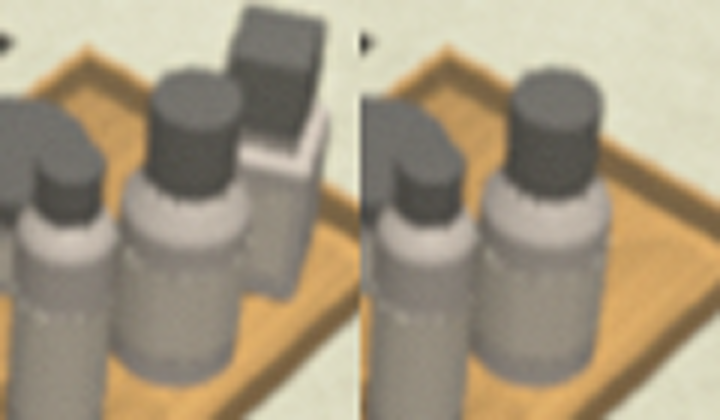

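Call:
drive_tool(moves=[0,0,0,0.00275,0.0245,0,0.2,0,0,0,0.00275,0.0245,0,0.2,0,0,0,0.00275,0.0245,0,0.2,0,0,0,0.00275,0.0245,0,0.2,0,0,0,0.00275,0.0245,0,0.2])

```text
t: 25.92
tool_pos: [0.5287, 0.0206, 0.234]
tool_rot: [-3.141, -0.037, 0.006]
contact_force: [0.1, -0.5, -1.1]
opening: 0.0683
```

Call:
drive_tool(moves=[0,0,0,0.00275,0.0245,0,0.2,0,0,0,0.00275,0.0245,0,0.2,0,0,0,0.00275,0.0245,-0.01,0.2,0,0,0,0.00275,0.0245,-0.02,0.2,0,0,0,0.00275,0.0245,-0.02,0.2])

```text
t: 26.55
tool_pos: [0.5424, 0.1429, 0.1836]
tool_rot: [3.141, 0.037, -0.005]
contact_force: [0.5, 0.0, 0.4]
opening: 0.0683
```

Call:
drive_tool(moves=[0,0,0,0,0,0,0.2,0,0,0,0,0,0,0.2,0,0,0,0,0,0,0.2,0,0,0,0,0,0,0.2,0,0,0,0,0,0,0.2])

```text
t: 27.18
tool_pos: [0.5439, 0.1419, 0.187]
tool_rot: [-3.141, -0.036, -0.001]
contact_force: [0.1, 0.3, 0.9]
opening: 0.0683
```

Run:
```python
from h import *
st();o=ctrl.get_obs();shot('wrist','pics/w17.png');shot('scene','pics/s17.png')
crop('pics/w17.png','pics/w17c.png',150,90,210,190,3.8)
print((wproj([[.544,.142,.140]],o)-[150,90]+.4)*3.8)
```

```text
t 27.18 pos [0.5439 0.1419 0.187 ] jaw deg -88.7 z [ 0.001  0.    -1.   ] op 0.0683 F [0.1 0.3 0.9] M [ 0.04 -0.04 -0.01] q [ 0.12 -0.09  1.78 -0.    1.45  1.67]
[[394.15609573 432.5902411 ]]
```

View pics/w17c.png

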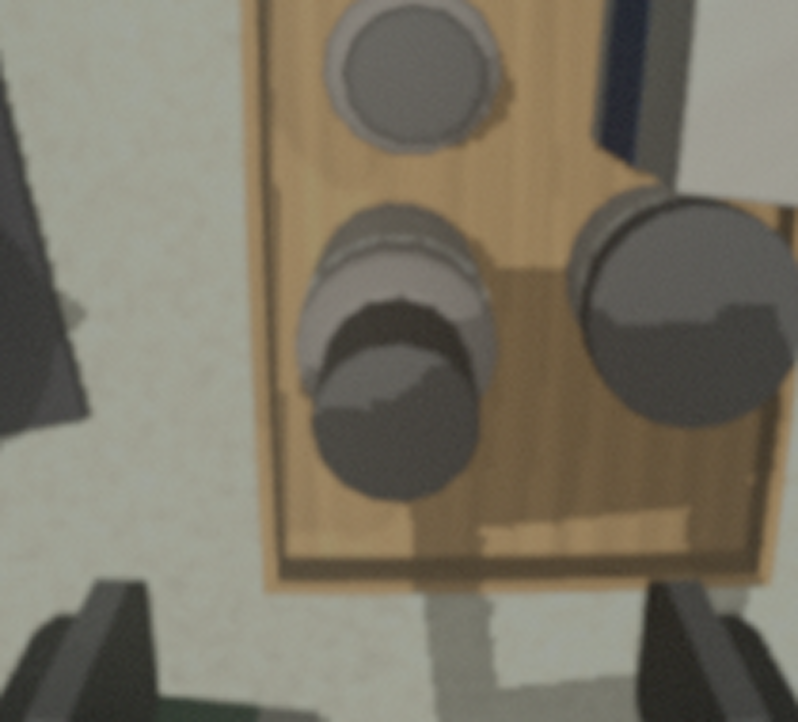

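View pics/s17.png

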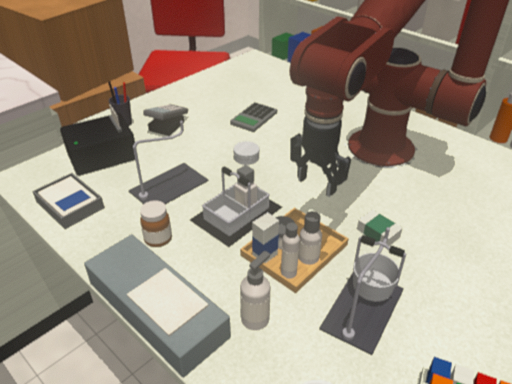

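Call:
drive_tool(moves=[0,0,0,0,0,-0.025,0.2,0,0,0,0,0,-0.025,0.2,0,0,0,0,0,-0.025,0.2,0,0,0,0,0,-0.022,0.2,0,0,0,0,0,-0.017,0.2])

```text
t: 27.9
tool_pos: [0.5434, 0.1422, 0.0715]
tool_rot: [3.141, 0.037, -0.001]
contact_force: [0.5, -0.4, -0.6]
opening: 0.0682
```

Call:
drive_tool(moves=[0,0,0,0,0,0,0.4,0,0,0,0,0,0,0.5,0,0,0,0,0,0,0.6,0,0,0,0,0,0,0.7,0,0,0,0,0,0,0.9])

```text
t: 28.52
tool_pos: [0.5448, 0.1423, 0.074]
tool_rot: [-3.141, -0.037, -0.004]
contact_force: [0.7, -0.9, 5.5]
opening: 0.035
```

Run:
```python
from h import *
st();shot('scene','pics/s18.png')
crop('pics/s18.png','pics/s18c.png',230,150,130,140,5)
```

```text
t 28.52 pos [0.5448 0.1423 0.074 ] jaw deg -88.6 z [ 0.003  0.    -1.   ] op 0.035 F [ 0.7 -0.9  5.5] M [-0.07 -0.    0.02] q [ 0.12  0.02  1.87 -0.    1.25  1.67]
```

View pics/s18c.png

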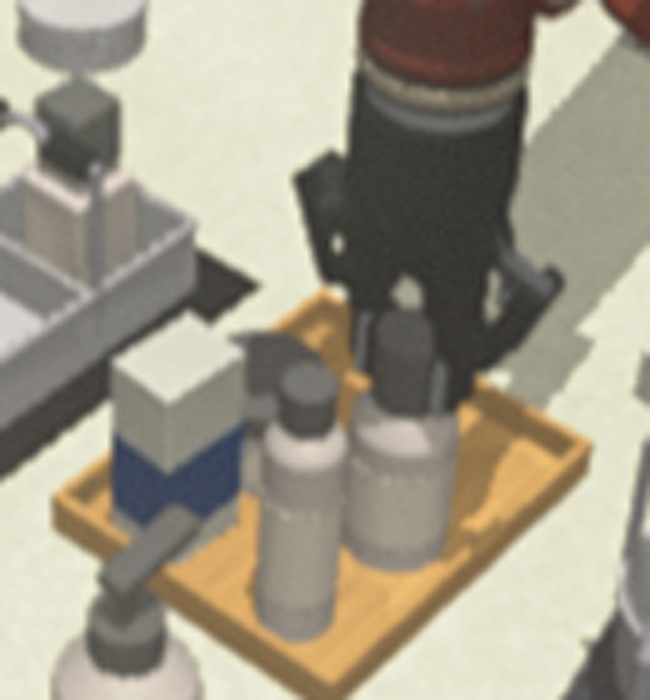

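Call:
drive_tool(moves=[0,0,0,0,0,0,1,0,0,0,0,0,0.015,1,0,0,0,0,0,0.045,1,0,0,0,0,0,0.055,1,0,0,0,0,0,0.045,1])

```text
t: 29.2
tool_pos: [0.5433, 0.1423, 0.2347]
tool_rot: [-3.141, -0.038, -0.001]
contact_force: [0.5, -1.1, -1.9]
opening: 0.0348
```

Call:
drive_tool(moves=[0,0,0,0.002,-0.012,0.005,1,0,0,0,0.004,-0.022,0,1,0,0,0,0.005,-0.028,0,1,0,0,0,0.005,-0.03,0,1,0,0,0,0.005,-0.03,0,1])

```text
t: 29.82
tool_pos: [0.5634, 0.019, 0.2349]
tool_rot: [-3.141, -0.037, 0.007]
contact_force: [0.5, -0.5, -2.0]
opening: 0.035
```

Call:
drive_tool(moves=[0,0,0,0.005,-0.03,0,1,0,0,0,0.006,-0.03,0,1,0,0,0,0.006,-0.028,0,1,0,0,0,0.006,-0.022,0,1,0,0,0,0.004,-0.011,0,1])

```text
t: 30.45
tool_pos: [0.5912, -0.1018, 0.2361]
tool_rot: [-3.141, -0.036, 0.004]
contact_force: [-0.3, 0.2, -3.2]
opening: 0.0346
```

Call:
drive_tool(moves=[0,0,0,0,0,0,1,0,0,0,0,0,-0.025,1,0,0,0,0,0,-0.03,1,0,0,0,0,0,-0.02,1,0,0,0,0,0,0,1])

```text
t: 31.08
tool_pos: [0.5903, -0.0997, 0.1602]
tool_rot: [-3.14, -0.039, 0.006]
contact_force: [-0.1, -0.4, -2.0]
opening: 0.0347
```

Run:
```python
from h import *
st();shot('scene','pics/s19.png');shot('wrist','pics/w19.png')
crop('pics/s19.png','pics/s19c.png',170,100,130,140,5)
```

```text
t 31.07 pos [ 0.5903 -0.0997  0.1602] jaw deg -88.6 z [-0.004  0.001 -1.   ] op 0.0347 F [-0.1 -0.4 -2. ] M [-0.02  0.01 -0.03] q [-0.29  0.02  1.72  0.    1.41  1.25]
```

View pics/s19c.png

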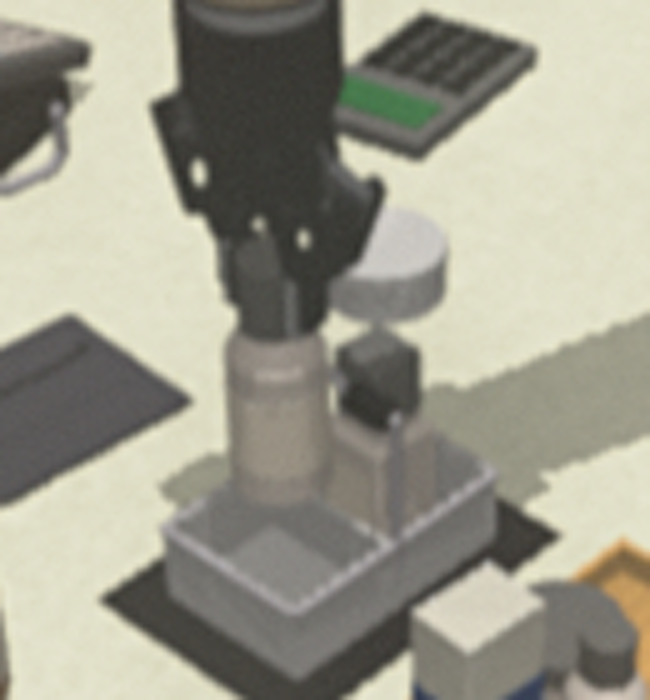

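View pics/w19.png

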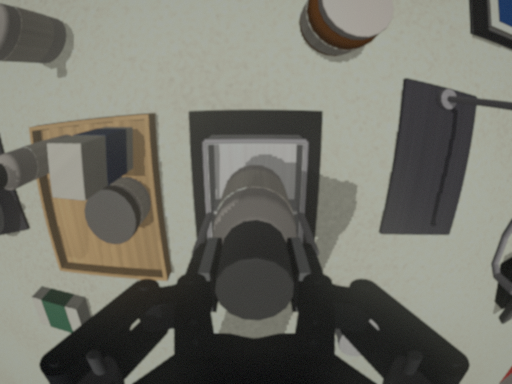

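Call:
drive_tool(moves=[0,0,0,0.001,0,-0.015,1,0,0,0,0,0,-0.02,1,0,0,0,0,0,-0.02,1,0,0,0,0,0,-0.015,1,0,0,0,0,0,-0.005,1])

```text
t: 31.8
tool_pos: [0.5915, -0.1004, 0.0853]
tool_rot: [-3.14, -0.037, 0.005]
contact_force: [-0.3, 0.0, -2.7]
opening: 0.0349
```

Call:
drive_tool(moves=[0,0,0,0,0,0,1,0,0,0,0,0,-0.002,1,0,0,0,0,0,-0.002,1,0,0,0,0,0,0,1,0,0,0,0,0,0,1])

```text
t: 32.42
tool_pos: [0.5928, -0.1008, 0.0837]
tool_rot: [3.141, 0.037, 0.001]
contact_force: [-0.3, 0.4, -1.6]
opening: 0.0347
```

Call:
drive_tool(moves=[0,0,0,0,0,-0.0025,1,0,0,0,0,0,-0.0025,1,0,0,0,0,0,-0.0015,1,0,0,0,0,0,0,1,0,0,0,0,0,0,1])

```text
t: 33.05
tool_pos: [0.5927, -0.1008, 0.077]
tool_rot: [3.141, 0.037, 0.0]
contact_force: [0.5, 0.5, -2.1]
opening: 0.0348
```

Call:
drive_tool(moves=[0,0,0,0,0,-0.001,1,0,0,0,0,0,0,1,0,0,0,0,0,-0.0007,1,0,0,0,0,0,0,1,0,0,0,0,0,0,1])

```text
t: 33.67
tool_pos: [0.5926, -0.1007, 0.0753]
tool_rot: [-3.141, -0.037, 0.0]
contact_force: [0.3, -0.6, -1.6]
opening: 0.0347
```

Call:
drive_tool(moves=[0,0,0,0,0,-0.0007,1,0,0,0,0,0,0,1,0,0,0,0,0,-0.0006,1,0,0,0,0,0,0,1,0,0,0,0,0,0,1])

```text
t: 34.3
tool_pos: [0.5931, -0.1008, 0.0751]
tool_rot: [3.141, 0.037, 0.001]
contact_force: [-3.1, 0.8, 4.6]
opening: 0.0349
```

Floor contact is felt; release and rise.

Call:
drive_tool(moves=[0,0,0,0,0,0,0.5,0,0,0,0,0,0,0.35,0,0,0,0,0,0,0.25,0,0,0,0,0,0,0.25,0,0,0,0,0,0.01,0.25])

```text
t: 34.92
tool_pos: [0.5918, -0.1005, 0.0832]
tool_rot: [-3.141, -0.037, 0.003]
contact_force: [-0.1, -0.7, 1.0]
opening: 0.064
```

Call:
drive_tool(moves=[0,0,0,0,0,0.02,0.25,0,0,0,0,0,0.04,0.25,0,0,0,0,0,0.05,0.25,0,0,0,0,0,0.04,0.25,0,0,0,0,0,0.02,0.25])

```text
t: 35.55
tool_pos: [0.594, -0.1011, 0.2591]
tool_rot: [3.139, 0.037, 0.01]
contact_force: [0.4, 0.4, -0.2]
opening: 0.064
```

Call:
drive_tool(moves=[0,0,0,-0.02,-0.04,0.02,0.25,0,0,0,-0.02,-0.05,0.02,0.25,0,0,0,-0.02,-0.05,0,0.25,0,0,0,-0.02,-0.05,0,0.25,0,0,0,-0.02,-0.05,0,0.25])

```text
t: 36.17
tool_pos: [0.4916, -0.342, 0.2937]
tool_rot: [-3.141, -0.038, 0.001]
contact_force: [-0.1, -0.8, -0.6]
opening: 0.064
```

Call:
drive_tool(moves=[0,0,0,0,0,0,0.25,0,0,0,0,0,0,0.25,0,0,0,0,0,0,0.25,0,0,0,0,0,0,0.25,0,0,0,0,0,0,0.25])

```text
t: 36.8
tool_pos: [0.4931, -0.3401, 0.2941]
tool_rot: [3.141, 0.039, 0.0]
contact_force: [-0.6, -0.2, 0.6]
opening: 0.0644
```

Run:
```python
from h import *
st();shot('scene','pics/s20.png');shot('top','pics/t20.png')
crop('pics/t20.png','pics/t20c.png',170,130,170,120,4.5)
crop('pics/s20.png','pics/s20c.png',170,140,190,150,4)
```

```text
t 36.8 pos [ 0.4931 -0.3401  0.2941] jaw deg -88.6 z [ 0. -0. -1.] op 0.0644 F [-0.6 -0.2  0.6] M [-0.05  0.01 -0.01] q [-0.73 -0.05  1.56  0.    1.63  0.82]
```

View pics/s20c.png

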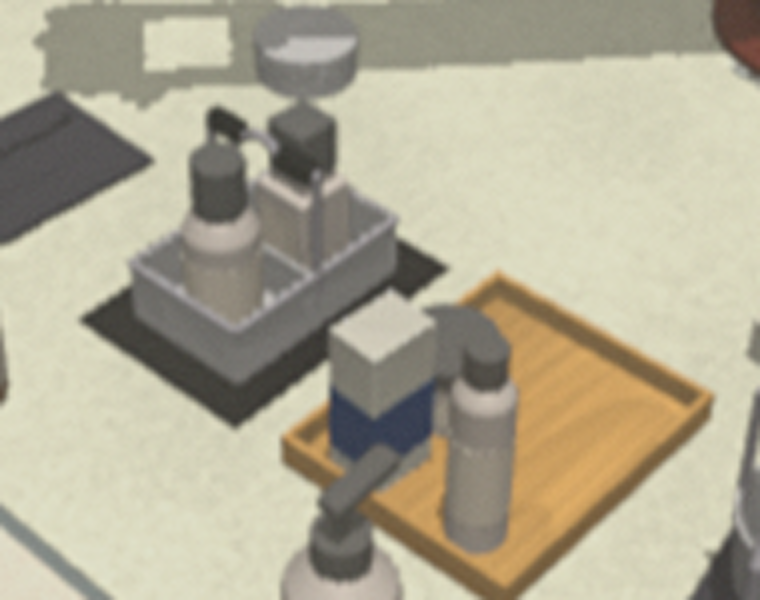

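View pics/t20c.png

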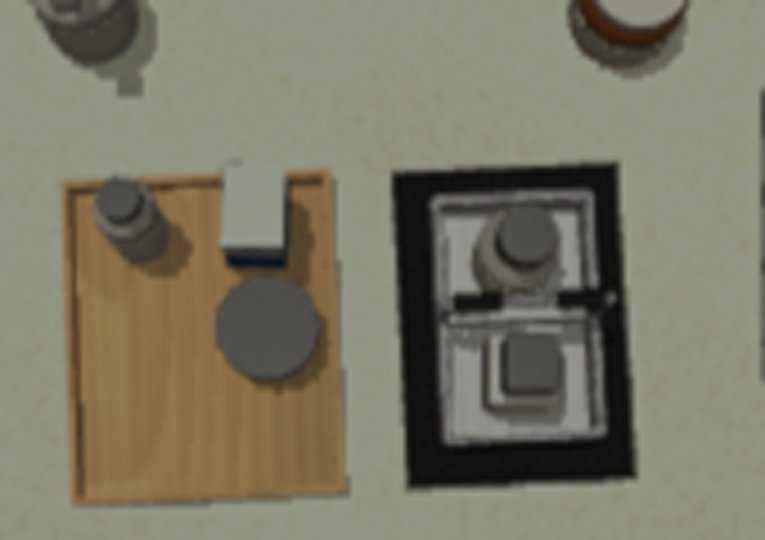

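Both bottles stand upright, one in each bay. The caddy is centred on the mat and lined up with it, the other goods look undisturbed, and the arm is clear. I'm handing it in.

```bash
python3 -c "
from station import ctrl
print(ctrl.finish_job())"
```

```text
the job is handed in; nothing more can be done
None
```

I handed the job in at about 37 s, with both bottles in the caddy on the mat; no verdict came back.

**What I did:** I gripped the caddy by its left sleeve, lifted it 46 mm, drew it 120 mm off the hook and set it on the mat. The square bottle then went into the near bay and the round bottle into the far bay. For each, I lowered in steps of about 1 mm until the wrist force showed contact, then let go.

**Last checks:**
- **Caddy:** measured from the top picture before the bottles went in, its centre was about 1 mm from the mat's and its yaw within about 1°. It looks unmoved in the final pictures.
- **Bottles:** in the final scene and top pictures both stand upright, one in each bay.
- **Other goods:** the tray goods look unmoved in the final pictures. The round basket and the rest also looked in place in the last full picture I viewed, before the round bottle was moved.
- **Arm:** it is clear of everything and reads no contact force.

**Problems and disagreements:**
- **First grasp missed:** the first grasp of the sleeve closed on air. In both the scene and wrist pictures the fingertips sit about 27 mm behind the reported tool point. I worked with that offset from then on, and every later grasp held.
- **Camera mismatch:** the wrist camera read positions about 4 mm further forward than the top and scene cameras. For the round bottle, the scene and top cameras differed by about 6 mm. I used mainly the top camera, and both differences were well inside the clearances.

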